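Set the citronella pot and candle tins for a mosquito-free evening

ROBOT

A 6-joint arm with a two-finger parallel gripper is mounted at the origin on the work surface. World frame = base frame: x ahead of the robot, y to its left, z up, the work surface at z = 0. Lengths are in m, angles in degrees, forces in N, time in s.
With the tool pointing down it reaches from about 0.25 to 0.725 m from the base axis. Payload 9.7 kg.
Tool frame: the origin (TCP) lies where the fingers leave the gripper's body, on its centre line; the fingertips stand 73 mm ahead of it and the grasp point (between the pads) lies 54 mm ahead of it; z points along the fingers, y is the line along which they close (so a half turn about z gives the same grasp; the last joint's range is limited). The gripper opens to 85 mm and grips with 20 to 120 N. Pads are 22 mm wide; open, the fingers measure 114 mm over their backs; the gripper's body (76 mm by 85 mm) begins 54 mm behind the grasp point. The pads swing forward as they close: fully open they stand 13 mm farther back than shut.
Start: joints at [-73.339, 4.979, 10.078, 95.1, 0, 90], TCP at [0.158, -0.527, 0.304] pointing down, gripper open.
Joint ranges: [-179.16, 179.16], [-48.56, 103.87], [-65.8, 70.77], [-126.05, 130.52], [-82.76, 87.17], [-180, 180]. Speed limits (degrees/s): [127.2, 127.2, 147.25, 180, 180, 180].

INTERFACE

Orientations are given as [roll, pitch, yaw] about the fixed x, y, z axes, in that order (R = Rz(yaw) Ry(pitch) Rx(roll)).
In Python, from workcell import sensors, imaging, bot gives the robot as it stands.
- The arm moves only by the tool apply_moves, never from a script. Its argument "rows" is a list of rows, each a list of 3 entries, a list of its own where there are three numbers: the shift along the tool's x, y, z in units of 10 cm (1.0 is 10 cm), then the turn, a rotation vector about the tool's x, y, z in units of 30 degrees (1.0 is 30 degrees), then the opening, from 0 (shut) to 1 (fully open). A call has 1 to 20 rows; each row is the pose to reach, as a shift and turn from the pose commanded when the call began, along the tool's axes at that moment; what a row does not reach only later rows make up. A row lasts 1/10 s, in which the tool goes at most 50 mm and 8.59 degrees, less where a joint would pass 70% of its speed; a pose out of reach is approached as far as the arm can. A call with a number of a shift or a turn outside -1 to 1 is refused whole. A call with a gripper value outside its range is refused whole. The fingers move at their own pace and stop on an object; "force" is the grip in N (left out, the last holds). Time passes only in rows, so rows that repeat a pose let the fingers close. It gives the time, the measured TCP pose, the force, the opening and the grip force at its end, in the units of the state.
- sensors.get_obs(): the state, without advancing time (a new reading comes with each control period).
- imaging.camera(name): name is "side" or "top"; returns (picture, depth): 480x640x3 uint8, red, green, blue; 480x640 float32, m along the optical axis (not along the pixel's ray), 0 where there is no reading.
- imaging.get_calibration(name): a dict with "intrinsics" (3x3 intrinsics, pixels), "world_from_camera" (4x4, takes a point from camera to world coordinates). Camera axes: x right, y down, z forward; pixel columns grow to the right and rows downward; lengths in m; the calibration is good to about 2 mm. A picture is of the moment at which its call begins. get_calibration takes no time and is no camera call.
- bot.job_done(): hands the job in; it is judged then, once.
The state is a dict: "time": time; "q": joint angles; "qd": joint speeds; "joint_efforts": joint torques, N m; "ee_pos": TCP position; "tcp_rot": TCP orientation; "wrist_force": force on the tool from outside, world axes, zero at the start; "torque": the same for the moment, N m; "opening": finger opening in m; "grasp_force": force on a finger pad.
Only numpy, scipy, OpenCV 4.12 (cv2) and the standard library are available. Lean on these libraries where they do the work, as an engineer would, in place of code of your own. Each camera call takes 0.05 s, during which the arm holds its last target. There are 200 camera calls.

TASK

Get the bistro table ready for a mosquito-free evening: turn the dial on the white citronella pot clockwise to its stop, then count four clicks back (anticlockwise) and leave it there. Set out whichever candle tins are there, upright on the table top and as seen from the robot: green straight to the left of the pot, blue straight to its right, yellow straight behind it on the far side, each with a clear gap of about 3 cm to the pot's side, and orange midway between the lamp and the red dish. Leave the lamp, dish, trivet and lighter stand where they are.

Things in the scene. Friction and masses are not known exactly. Their poses are not given: they have to be found in the camera images.
- pot: white plastic citronella pot with a green band, fixed to the table; round, 100 mm in diameter, 78 mm high without its dial. Origin at the centre of its underside; its x axis points straight away from the robot's side (world x), its y axis to the robot's left (world y). Gap of 33 mm to a tin means 115 mm from centre to centre.
- dial (a joint): the dial on top of the pot, rad: 0 at the clockwise stop (the red bar-end mark then lies at the thick red tick of the scale), growing anticlockwise seen from above, up to 4.19. It clicks into a sprung notch every 0.5236 rad (30 degrees, one thin black tick each) and settles into the nearest notch when let go; getting over a click takes about 0.1 N m. Four clicks from the stop is 2.094.
- dial_grip (a point): point on the dial's turning axis, 105 mm above the table, to grip. The dial is a grey disc 72 mm in diameter (its top 88 mm above the table) carrying a white upright bar grip 66 mm long, 16 mm thick and 30 mm high (its top at 118 mm). This point turns with the dial: its x axis runs along the bar, the red-marked end being at -x; z is up.
- tin_green: candle tin: green round body 64 mm in diameter and 42 mm high, with an upright round wooden knob on its lid, 24 mm in diameter and 34 mm high (top of the knob at 76 mm); 0.2 kg, heavy at the base. Origin at the centre of its underside, z up along its axis. It may be absent.
- tin_blue: candle tin: blue round body 64 mm in diameter and 42 mm high, with an upright round wooden knob on its lid, 24 mm in diameter and 34 mm high (top of the knob at 76 mm); 0.2 kg, heavy at the base. Origin at the centre of its underside, z up along its axis. It may be absent.
- tin_yellow: candle tin: yellow round body 64 mm in diameter and 42 mm high, with an upright round wooden knob on its lid, 24 mm in diameter and 34 mm high (top of the knob at 76 mm); 0.2 kg, heavy at the base. Origin at the centre of its underside, z up along its axis. It may be absent.
- tin_orange: candle tin: orange round body 64 mm in diameter and 42 mm high, with an upright round wooden knob on its lid, 24 mm in diameter and 34 mm high (top of the knob at 76 mm); 0.2 kg, heavy at the base. Origin at the centre of its underside, z up along its axis. It may be absent.
- lamp: glass hurricane lamp, loose, 96 mm in diameter, 157 mm high and 195 mm to the top of its wire bail. Origin at the centre of its underside, z up; its -x axis points to the red dish, whose centre is 270 mm away, so that midway is 135 mm along -x.
- dish: red ceramic dish with a closed flap lid, loose, 114 mm square (about 125 mm with its brass catch), 57 mm high. Origin at the centre of its underside, z up.
- trivet: bamboo fan-shaped trivet lying on the table, about 100 by 110 mm, 10 mm thick, loose. Origin at the centre of its underside.
- lighter_stand: steel lighter stand, loose: round foot 70 mm in diameter, post with a blue lighter, 173 mm high. Origin at the centre of its underside.
There are look-alikes about, which are no part of the job. What is shaped like the tin_orange but pink is not meant.

How it is judged (in metres and radians):
On the way, in this order (a step that is already met when the one before it is completed fails the run):
1. the dial is turned clockwise to its stop (value of joint dial below 0.12 rad), for 0.2 s.
2. the dial is turned back to four clicks from the stop (value of joint dial between 1.8944 and 2.2944 rad), for 0.3 s.
At the end, for the whole second after the job is handed in: Dial at rest four clicks from its stop (2.094 within 0.2 rad); each tin present upright (0.12 rad), still, on the table, within 18 mm in x and y of its place: green, blue, yellow 115 mm left (+y), right, behind (+x) of the pot centre, orange midway lamp to dish (in lamp axes) (all of step 2 and velocity of joint dial between -0.1 and 0.1 rad/s and x of tin_green in the frame of pot between -0.018 and 0.018 m and y of tin_green in the frame of pot between 0.097 and 0.133 m and height (world z) of each of tin_green, tin_blue, tin_yellow, tin_orange below 0.008 m and angle between each of tin_green, tin_blue, tin_yellow, tin_orange's own z axis and vertical below 0.12 rad and linear speed of each of tin_green, tin_blue, tin_yellow, tin_orange below 0.02 m/s and x of tin_blue in the frame of pot between -0.018 and 0.018 m and y of tin_blue in the frame of pot between -0.133 and -0.097 m and x of tin_yellow in the frame of pot between 0.097 and 0.133 m and y of tin_yellow in the frame of pot between -0.018 and 0.018 m and x of tin_orange in the frame of lamp between -0.153 and -0.117 m and y of tin_orange in the frame of lamp between -0.018 and 0.018 m); the robot touches nothing.
It fails at once if the lamp is shifted by more than 30 mm (distance of lamp from where it was at the start of the episode above 0.03 m).
It fails at once if the dish is shifted by more than 30 mm (distance of dish from where it was at the start of the episode above 0.03 m).
It fails at once if the trivet is shifted by more than 30 mm (distance of trivet from where it was at the start of the episode above 0.03 m).
It fails at once if the lighter stand is shifted by more than 30 mm (distance of lighter_stand from where it was at the start of the episode above 0.03 m).
Of tin_green, tin_blue, tin_yellow, tin_orange only 3 to 4 are there at a start; the rules pass over those that are not, and their reading is None.
At some moment in a run one of tin_green, tin_blue, tin_yellow, tin_orange may be knocked a few centimetres aside while the robot is not near it.
Once in a run the grip may slacken for a moment while it holds something.
It also fails if it takes over 210 s, if anything falls off the work surface, if the arm or the gripper's body presses on something with over 40 N, if the wrist force passes 120 N, or if a joint passes its speed limit or range.

## Working session

There is one attempt and no reset: what is moved stays moved. The work goes in short steps, Python scripts to look and compute and a tool call to move; the robot and the scene stay as the last step left them, time stands still between calls to the robot, and variables do not carry over. Pictures are saved under pics/ and viewed, at most 14 in all, crops included, and the job is handed in when it is done.

Besides the shell and the picture viewer there is one more tool, called after "Request:" as name(argument=value, ...), one argument or row to a line, values as JSON. apply_moves: Moves the arm, as the interface text tells. Its arguments: {"type":"object","properties":{"rows":{"type":"array"},"force":{"type":"number"}},"required":["rows"]}

```bash
mkdir -p pics
cat > h.py <<'E'
import numpy as np, cv2
from workcell import sensors, imaging, bot
def shot(n,f):
    p,d=imaging.camera(n); cv2.imwrite('pics/'+f,p[:,:,::-1]); np.savez('pics/'+f+'.npz',p=p,d=d); return p,d
def ray(n,uv,z):
    c=imaging.get_calibration(n);K=np.array(c['intrinsics']);T=np.array(c['world_from_camera'])
    r=T[:3,:3]@np.linalg.solve(K,[uv[0],uv[1],1.]);o=T[:3,3];return o+r*(z-o[2])/r[2]
def proj(n,P):
    c=imaging.get_calibration(n);K=np.array(c['intrinsics']);T=np.linalg.inv(np.array(c['world_from_camera']))
    q=K@(T[:3,:3]@np.array(P)+T[:3,3]);return q[:2]/q[2]
def cloud(n,d):
    c=imaging.get_calibration(n);K=np.array(c['intrinsics']);T=np.array(c['world_from_camera'])
    v,u=np.mgrid[:480,:640];X=np.stack([(u-K[0,2])/K[0,0]*d,(v-K[1,2])/K[1,1]*d,d],-1)
    return X@T[:3,:3].T+T[:3,3]
E
python3 - <<'E'
from h import *
for n in('top','side'):
    shot(n,n+'1.png');c=imaging.get_calibration(n);print(n,np.round(c['intrinsics'],1).tolist(),np.round(c['world_from_camera'],3).tolist())
print(sensors.get_obs())
E
```

```text
top [[556.0, 0.0, 318.5], [0.0, 556.0, 237.1], [0.0, 0.0, 1.0]] [[-0.015, -0.996, 0.089, 0.454], [-1.0, 0.014, -0.007, 0.023], [0.006, -0.089, -0.996, 1.562], [0.0, 0.0, 0.0, 1.0]]
side [[549.2, 0.0, 312.5], [0.0, 549.2, 246.4], [0.0, 0.0, 1.0]] [[0.989, -0.091, 0.115, 0.437], [-0.146, -0.591, 0.793, -0.922], [-0.004, -0.802, -0.598, 0.794], [0.0, 0.0, 0.0, 1.0]]
{'time': 0.1, 'q': array([-7.33382463e+01,  5.00743491e+00,  1.00395984e+01,  9.50981079e+01,
        6.25205697e-04,  9.00003120e+01]), 'qd': array([-0.02212327, -0.09953906,  0.09522488, -0.07719571,  0.00048377,
        0.11391449]), 'joint_efforts': array([-1.62927990e-03, -5.21561480e+01,  4.65653837e+01,  1.61341229e-02,
       -6.37577705e-05, -4.32842421e-05]), 'ee_pos': array([ 0.15766777, -0.52680336,  0.30326425]), 'tcp_rot': array([-1.79934056e+02, -6.24846220e-04,  1.66614410e+01]), 'wrist_force': array([-0.60389285, -0.62997204, -0.36432492]), 'torque': array([-0.04250607,  0.01110148,  0.03432113]), 'grasp_force': 0.0, 'opening': 0.08555640250413543}
```

View pics/top1.png

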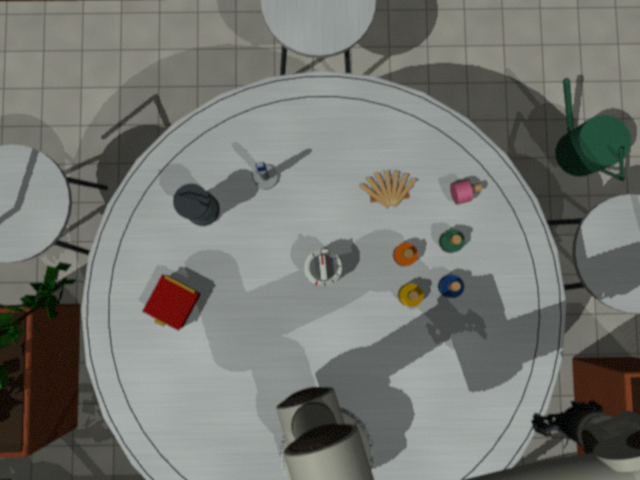

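View pics/side1.png

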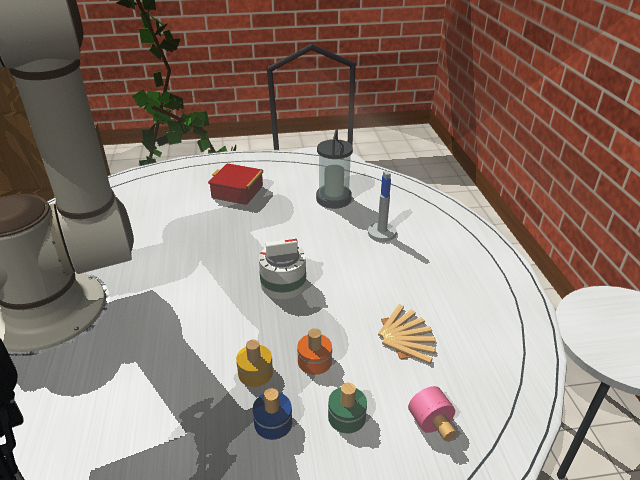

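Top view: lamp (196,205), dish (172,302), lighter stand (264,175), trivet (388,187), pot (322,267). Tins, all four upright: orange (405,254), green (451,240), yellow (411,294), blue (451,286). The pink one, lying at (465,190), is the look-alike.

```bash
cat > meas.py <<'E'
from h import *
H={'orange':(6,14),'yellow':(18,28),'green':(65,90),'blue':(105,125)}
def tins(n,p,d,box=None):
    hsv=cv2.cvtColor(p,cv2.COLOR_RGB2HSV);X=cloud(n,d);out={}
    for k,(a,b) in H.items():
        m=((hsv[...,0]>=a)&(hsv[...,0]<=b)&(hsv[...,1]>140)&(hsv[...,2]>35)).astype(np.uint8)
        m[(X[...,2]<.003)|(X[...,2]>.06)|(abs(X[...,0]-.45)>.4)]=0
        nn,l,s,c=cv2.connectedComponentsWithStats(m)
        r=[]
        for i in range(1,nn):
            if s[i,4]<60: continue
            P=X[l==i];top=P[abs(P[:,2]-.042)<.006]
            if len(top)<10: continue
            (cu,cv),rad=cv2.minEnclosingCircle(top[:,:2].astype(np.float32))
            # knob: points above .055 near
            Q=X.reshape(-1,3);Q=Q[(np.hypot(Q[:,0]-cu,Q[:,1]-cv)<.03)&(Q[:,2]>.068)&(Q[:,2]<.082)]
            kn=(Q[:,:2].min(0)+Q[:,:2].max(0))/2 if len(Q)>4 else None
            r.append((s[i,4],c[i].round(),'disc',np.round([cu,cv,rad],4),'knob',None if kn is None else np.round(kn,4),len(Q)))
        out[k]=r
    return out
E
python3 - <<'E'
from meas import *
for n in('top','side'):
    z=np.load(f'pics/{n}1.png.npz');p,d=z['p'],z['d'];X=cloud(n,d)
    for k,v in tins(n,p,d).items():
        for r in v: print(n,k,*r)
    c0=ray(n,(322,267),.08) if n=='top' else ray(n,(283,262),.08)
    print(n,'pot guess',c0)
    m=(np.hypot(X[...,0]-c0[0],X[...,1]-c0[1])<.075)
    for lo,hi in((.07,.082),(.084,.092),(.110,.124)):
        P=X[m&(X[...,2]>lo)&(X[...,2]<hi)]
        if len(P)>5:
            (a,b),r=cv2.minEnclosingCircle(P[:,:2].astype(np.float32));print(lo,len(P),np.round([a,b,r],4),cv2.minAreaRect(P[:,:2].astype(np.float32)))
    hsv=cv2.cvtColor(p,cv2.COLOR_RGB2HSV)
    red=((hsv[...,0]<6)|(hsv[...,0]>174))&(hsv[...,1]>120)&m
    P=X[red];print('red on bar',P[P[:,2]>.1].mean(0),'red tick',P[P[:,2]<.095].mean(0),len(P))
    # dish & lamp
    red=((hsv[...,0]<6)|(hsv[...,0]>174))&(hsv[...,1]>140)&(X[...,2]>.045)&(X[...,2]<.065)&(X[...,1]>.15)
    P=X[red][:,:2].astype(np.float32);print('dish',cv2.minAreaRect(P))
    g=ray(n,(196,205),.08) if n=='top' else ray(n,(335,175),.08)
    P=X[(np.hypot(X[...,0]-g[0],X[...,1]-g[1])<.1)&(X[...,2]>.145)&(X[...,2]<.16)]
    if len(P)>5: print('lamp top',cv2.minEnclosingCircle(P[:,:2].astype(np.float32)))
    P=X[(np.hypot(X[...,0]-g[0],X[...,1]-g[1])<.1)&(X[...,2]>.01)&(X[...,2]<.03)]
    if len(P)>5: print('lamp base',cv2.minEnclosingCircle(P[:,:2].astype(np.float32)))
    g=ray(n,(264,178),.01) if n=='top' else ray(n,(382,232),.01); print('stand',g)
a=cv2.resize(cv2.imread('pics/top1.png')[240:295,295:350],(400,400),interpolation=3)
b=cv2.resize(cv2.imread('pics/side1.png')[230:300,248:318],(400,400),interpolation=3)
cv2.imwrite('pics/dial.png',np.hstack([a,b]))
E
```

```text
top orange 263 [405. 254.] disc [ 0.5394 -0.2267  0.0318] knob [ 0.5396 -0.2276] 62
top yellow 349 [410. 295.] disc [ 0.428  -0.2372  0.0321] knob [ 0.4285 -0.2376] 64
top blue 253 [450. 286.] disc [ 0.4502 -0.3494  0.0311] knob [ 0.4508 -0.3505] 67
top pot guess [0.50637122 0.00391319 0.08      ]
0.07 500 [0.5042 0.0025 0.0499] ((0.5040660500526428, 0.0024673379957675934), (0.09895037859678268, 0.096255362033844), 89.16908264160156)
0.084 320 [0.5018 0.0012 0.0473] ((0.5057456493377686, -0.0030818209052085876), (0.07033520191907883, 0.08041515201330185), 15.95945930480957)
0.11 150 [0.504  0.0044 0.0331] ((0.5041966438293457, 0.002619323320686817), (0.06591096520423889, 0.01570422574877739), 4.92279577255249)
red on bar [0.48209707 0.01580677 1.01074114] red tick [0.46416993 0.02048627 0.0747063 ] 22
dish ((0.41896477341651917, 0.4130149781703949), (0.11272615194320679, 0.10907582938671112), 62.39655685424805)
lamp top ((0.6759051084518433, 0.3371630012989044), 0.048330314457416534)
lamp base ((0.675436794757843, 0.34896954894065857), 0.08821947872638702)
stand [0.76262284 0.1631998
[... 911 characters left out ...]
 87.08739471435547)
0.084 297 [ 0.5038 -0.0012  0.0358] ((0.5030964016914368, -0.014079580083489418), (0.039331093430519104, 0.07071132212877274), 87.98190307617188)
0.11 212 [ 0.5042 -0.0022  0.0331] ((0.5037668347358704, 0.0017071189358830452), (0.06605330109596252, 0.019209347665309906), 6.413394451141357)
red on bar [0.5240829  0.00424353 0.11833611] red tick [0.46341996 0.02099006 0.07868134] 29
dish ((0.6989461183547974, 1.3888506889343262), (2.087834119796753, 2.0885491371154785), 1.250121831893921)
lamp top ((0.6770516037940979, 0.3362990915775299), 0.05080653727054596)
lamp base ((0.6753216981887817, 0.33187898993492126), 0.04842347279191017)
stand [0.76550891 0.15151838 0.01      ]
```

View pics/dial.png

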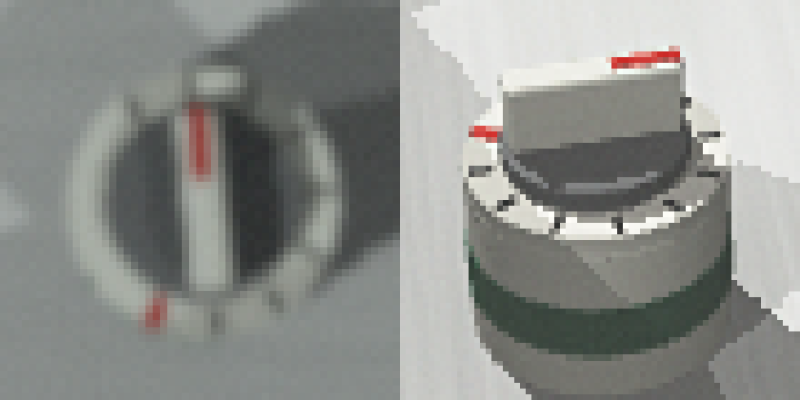

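Dial: the red mark points to +x (about 5°) and the thick red tick lies at about 155°. So the dial stands at seven clicks, 210° anticlockwise of the stop. I'll do the dial first and go over the pot.

Request:
apply_moves(
  rows=[
    [[0.97, -0.815, 0], [0, 0, 0], 1],
    [[0.97, -0.815, 0], [0, 0, 0], 1],
    [[0.97, -0.815, 0], [0, 0, 0], 1],
    [[0.97, -0.815, 0], [0, 0, 0], 1],
  ],
)

```text
time: 0.5
ee_pos: [0.2286, -0.4187, 0.3042]
tcp_rot: [180.0, -0.0, 16.8]
wrist_force: [-0.6, -0.2, 0.1]
opening: 0.0854
grasp_force: 0.0
```

Request:
apply_moves(
  rows=[
    [[0.97, -0.815, 0], [0, 0, 0], 1],
    [[0.97, -0.815, 0], [0, 0, 0], 1],
    [[0.97, -0.815, 0], [0, 0, 0], 1],
    [[0.97, -0.815, 0], [0, 0, 0], 1],
  ],
)

```text
time: 0.9
ee_pos: [0.2979, -0.3134, 0.3039]
tcp_rot: [-180.0, -0.0, 16.8]
wrist_force: [-0.4, 0.1, -0.0]
opening: 0.0853
grasp_force: 0.0
```

Request:
apply_moves(
  rows=[
    [[0.97, -0.815, 0], [0, 0, 0], 1],
    [[0.97, -0.815, 0], [0, 0, 0], 1],
    [[0.97, -0.815, 0], [0, 0, 0], 1],
    [[0.97, -0.815, 0], [0, 0, 0], 1],
  ],
)

```text
time: 1.3
ee_pos: [0.3675, -0.208, 0.3036]
tcp_rot: [-180.0, 0.0, 16.8]
wrist_force: [0.2, 0.7, 0.2]
opening: 0.0854
grasp_force: 0.0
```

Request:
apply_moves(
  rows=[
    [[0.97, -0.815, 0], [0, 0, 0], 1],
    [[0.97, -0.815, 0], [0, 0, 0], 1],
    [[0.97, -0.815, 0], [0, 0, 0], 1],
    [[0.97, -0.815, 0], [0, 0, 0], 1],
  ],
)

```text
time: 1.7
ee_pos: [0.4372, -0.1025, 0.3032]
tcp_rot: [-180.0, 0.0, 16.8]
wrist_force: [-0.3, -0.6, -0.4]
opening: 0.0855
grasp_force: 0.0
```

Request:
apply_moves(
  rows=[
    [[0.95, -0.815, 0], [0, 0, 0], 1],
    [[0.95, -0.815, 0], [0, 0, 0], 1],
    [[0.95, -0.815, 0], [0, 0, 0], 1],
    [[0.95, -0.815, 0], [0, 0, 0], 1],
  ],
)

```text
time: 2.1
ee_pos: [0.5049, 0.0024, 0.3028]
tcp_rot: [-180.0, 0.1, 16.8]
wrist_force: [-0.7, -0.6, -1.0]
opening: 0.0854
grasp_force: 0.0
```

Request:
apply_moves(
  rows=[
    [[0, 0, 0], [0, 0, -1], 1],
    [[0, 0, 0], [0, 0, -1], 1],
    [[0, 0, 0], [0, 0, -1], 1],
    [[0, 0, 0], [0, 0, -1], 1],
    [[0, 0, 0], [0, 0, -1], 1],
  ],
)

```text
time: 2.6
ee_pos: [0.5034, -0.0, 0.3039]
tcp_rot: [180.0, 0.0, 46.6]
wrist_force: [0.9, 0.1, 0.3]
opening: 0.0856
grasp_force: 0.0
```

```bash
python3 -c "
from h import *
o=sensors.get_obs();print(o['time'],o['q'].round(1),o['ee_pos'].round(4),o['tcp_rot'].round(2))"
```

```text
2.6 [  0.   -1.4   3.5  94.9  -0.  133.4] [ 0.5034 -0.      0.3039] [1.7999e+02 3.0000e-02 4.6610e+01]
```

Request:
apply_moves(
  rows=[
    [[0, 0, 0], [0, 0, -1], 1],
    [[0, 0, 0], [0, 0, -1], 1],
    [[0, 0, 0], [0, 0, -1], 1],
    [[0, 0, 0], [0, 0, -1], 1],
  ],
)

```text
time: 3.0
ee_pos: [0.5034, 0.0005, 0.3039]
tcp_rot: [-180.0, 0.0, 76.8]
wrist_force: [0.6, -0.5, 0.1]
opening: 0.0852
grasp_force: 0.0
```

Request:
apply_moves(
  rows=[
    [[0, 0, 0], [0, 0, -1], 1],
    [[0, 0, 0], [0, 0, -1], 1],
    [[0, 0, 0], [0, 0, -1], 1],
    [[0, 0, 0], [0, 0, -1], 1],
  ],
)

```text
time: 3.4
ee_pos: [0.5034, 0.0005, 0.3039]
tcp_rot: [-180.0, 0.0, 106.8]
wrist_force: [-0.5, 0.1, 0.1]
opening: 0.0858
grasp_force: 0.0
```

Request:
apply_moves(
  rows=[
    [[0, 0, 0], [0, 0, -1], 1],
    [[0, 0, 0], [0, 0, -1], 1],
    [[0, 0, 0], [0, 0, -1], 1],
    [[0, 0, 0], [0, 0, -1], 1],
  ],
)

```text
time: 3.8
ee_pos: [0.5034, 0.0005, 0.3039]
tcp_rot: [-180.0, 0.0, 136.8]
wrist_force: [0.2, 0.8, 0.1]
opening: 0.0856
grasp_force: 0.0
```

Request:
apply_moves(
  rows=[
    [[0, 0, 0], [0, 0, -1], 1],
    [[0, 0, 0], [0, 0, -1], 1],
    [[0, 0, 0], [0, 0, -1], 1],
    [[0, 0, 0], [0, 0, -1], 1],
  ],
)

```text
time: 4.2
ee_pos: [0.5034, 0.0005, 0.3039]
tcp_rot: [-180.0, -0.0, 166.8]
wrist_force: [-0.1, 0.9, -0.6]
opening: 0.0855
grasp_force: 0.0
```

Request:
apply_moves(
  rows=[
    [[0, 0, 0.6], [0, 0, -0.6], 1],
    [[0, 0, 0.6], [0, 0, -0.6], 1],
    [[0, 0, 0.6], [0, 0, -0.6], 1],
    [[0, 0, 0.6], [0, 0, -0.6], 1],
  ],
)

```text
time: 4.6
ee_pos: [0.5037, 0.0011, 0.2447]
tcp_rot: [-180.0, 0.0, -175.7]
wrist_force: [-0.0, 0.6, 0.3]
opening: 0.0855
grasp_force: 0.0
```

Request:
apply_moves(
  rows=[
    [[0, 0, 0.4], [0, 0, 0], 1],
    [[0, 0, 0.77], [0, 0, 0], 1],
    [[0, 0, 0.77], [0, 0, 0], 1],
    [[0, 0, 0.77], [0, 0, 0], 0],
    [[0, 0, 0.77], [0, 0, 0], 0],
    [[0, 0, 0.77], [0, 0, 0], 0],
    [[0, 0, 0.77], [0, 0, 0], 0],
    [[0, 0, 0.77], [0, 0, 0], 0],
    [[0, 0, 0.77], [0, 0, 0], 0],
    [[0, 0, 0.77], [0, 0, 0], 0],
    [[0, 0, 0.77], [0, 0, 0], 0],
  ],
  force=60,
)

```text
time: 5.7
ee_pos: [0.5039, 0.0033, 0.1683]
tcp_rot: [179.8, 0.1, -175.3]
wrist_force: [-1.5, 10.2, 7.4]
opening: 0.015
grasp_force: 60.8
```

Request:
apply_moves(
  rows=[
    [[0, 0, 0], [0, 0, 0.2], 0],
    [[0, 0, 0], [0, 0, 0.4], 0],
    [[0, 0, 0], [0, 0, 0.6], 0],
    [[0, 0, 0], [0, 0, 0.8], 0],
    [[0, 0, 0], [0, 0, 1], 0],
    [[0, 0, 0], [0, 0, 1], 0],
  ],
)

```text
time: 6.3
ee_pos: [0.5038, 0.003, 0.1683]
tcp_rot: [179.8, 0.0, 154.5]
wrist_force: [-2.7, 6.5, 7.9]
opening: 0.0146
grasp_force: 60.9
```

Request:
apply_moves(
  rows=[
    [[0, 0, 0], [0, 0, 0.2], 0],
    [[0, 0, 0], [0, 0, 0.4], 0],
    [[0, 0, 0], [0, 0, 0.6], 0],
    [[0, 0, 0], [0, 0, 0.8], 0],
    [[0, 0, 0], [0, 0, 1], 0],
    [[0, 0, 0], [0, 0, 1], 0],
  ],
)

```text
time: 6.9
ee_pos: [0.5035, 0.0027, 0.1683]
tcp_rot: [179.9, -0.1, 124.5]
wrist_force: [-5.0, 4.3, 9.0]
opening: 0.0146
grasp_force: 61.1
```

Request:
apply_moves(
  rows=[
    [[0, 0, 0], [0, 0, 0.2], 0],
    [[0, 0, 0], [0, 0, 0.4], 0],
    [[0, 0, 0], [0, 0, 0.6], 0],
    [[0, 0, 0], [0, 0, 0.8], 0],
    [[0, 0, 0], [0, 0, 1], 0],
    [[0, 0, 0], [0, 0, 1], 0],
  ],
)

```text
time: 7.5
ee_pos: [0.5031, 0.0027, 0.1683]
tcp_rot: [-180.0, -0.1, 94.5]
wrist_force: [-7.1, 4.2, 10.7]
opening: 0.015
grasp_force: 61.3
```

Request:
apply_moves(
  rows=[
    [[0, 0, 0], [0, 0, 0.2], 0],
    [[0, 0, 0], [0, 0, 0.4], 0],
    [[0, 0, 0], [0, 0, 0.6], 0],
    [[0, 0, 0], [0, 0, 0.8], 0],
    [[0, 0, 0], [0, 0, 1], 0],
    [[0, 0, 0], [0, 0, 1], 0],
    [[0, 0, 0], [0, 0, 1], 0],
  ],
)

```text
time: 8.2
ee_pos: [0.5028, 0.0028, 0.1683]
tcp_rot: [-179.9, -0.1, 64.7]
wrist_force: [-8.4, 5.0, 10.5]
opening: 0.0149
grasp_force: 61.6
```

```bash
python3 -c "
from h import *
o=sensors.get_obs();print(o['time'],o['q'].round(1),o['ee_pos'].round(4),o['tcp_rot'].round(2),o['torque'],o['wrist_force'],o['grasp_force'],o['opening'])
p,d=shot('side','side2.png')
cv2.imwrite('pics/dial2.png',cv2.resize(p[180:320,213:353,::-1],(500,500),interpolation=3))"
```

```text
8.2 [ 3.000e-01 -1.900e+00 -1.200e+01  8.000e+01  1.000e-01  1.156e+02] [0.5028 0.0028 0.1683] [-1.799e+02 -8.000e-02  6.468e+01] [ 1.1710463   2.05974971 -0.05100724] [-8.44938464  4.99672289 10.51645208] 61.55388057231903 0.014855246050951575
```

View pics/dial2.png

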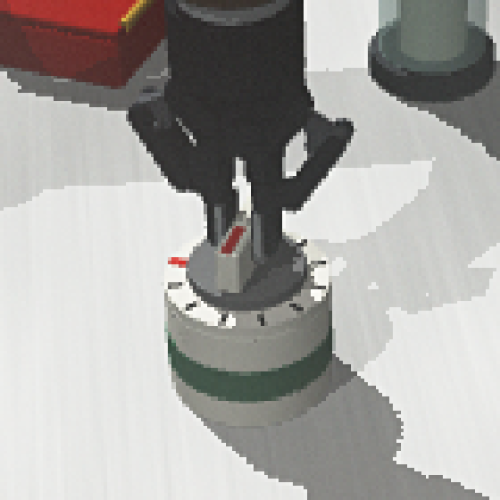

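Gripped bar, red mark now facing the camera, at three clicks from the stop. I regrip half a turn round for more wrist range.

Request:
apply_moves(
  rows=[
    [[0, 0, 0], [0, 0, 0], 1],
    [[0, 0, 0], [0, 0, 0], 1],
    [[0, 0, 0], [0, 0, 0], 1],
    [[0, 0, 0], [0, 0, 0], 1],
    [[0, 0, 0], [0, 0, 0], 1],
    [[0, 0, 0], [0, 0, 0], 1],
    [[0, 0, -0.3], [0, 0, 0], 1],
    [[0, 0, -0.6], [0, 0, 0], 1],
    [[0, 0, -0.6], [0, 0, 0], 1],
  ],
)

```text
time: 9.15
ee_pos: [0.5048, 0.0019, 0.2309]
tcp_rot: [179.7, -0.1, 64.7]
wrist_force: [1.1, -0.1, 0.1]
opening: 0.0855
grasp_force: 0.0
```

Request:
apply_moves(
  rows=[
    [[0, 0, 0], [0, 0, -1], 1],
    [[0, 0, 0], [0, 0, -1], 1],
    [[0, 0, 0], [0, 0, -1], 1],
    [[0, 0, 0], [0, 0, -1], 1],
  ],
)

```text
time: 9.55
ee_pos: [0.5035, 0.002, 0.2263]
tcp_rot: [-180.0, -0.0, 95.0]
wrist_force: [0.0, -0.2, -0.3]
opening: 0.0853
grasp_force: 0.0
```

Request:
apply_moves(
  rows=[
    [[0, 0, 0], [0, 0, -1], 1],
    [[0, 0, 0], [0, 0, -1], 1],
    [[0, 0, 0], [0, 0, -1], 1],
    [[0, 0, 0], [0, 0, -1], 1],
  ],
)

```text
time: 9.95
ee_pos: [0.5035, 0.002, 0.2263]
tcp_rot: [-180.0, -0.0, 125.0]
wrist_force: [0.2, 0.5, 0.4]
opening: 0.0857
grasp_force: 0.0
```

Request:
apply_moves(
  rows=[
    [[0, 0, 0], [0, 0, -1], 1],
    [[0, 0, 0], [0, 0, -1], 1],
    [[0, 0, 0], [0, 0, -1], 1],
    [[0, 0, 0], [0, 0, -1], 1],
  ],
)

```text
time: 10.35
ee_pos: [0.5035, 0.0019, 0.2263]
tcp_rot: [-180.0, -0.0, 155.0]
wrist_force: [-0.9, -0.7, -0.1]
opening: 0.0854
grasp_force: 0.0
```

Request:
apply_moves(
  rows=[
    [[0, 0, 0], [0, 0, -1], 1],
    [[0, 0, 0], [0, 0, -1], 1],
    [[0, 0, 0], [0, 0, -1], 1],
    [[0, 0, 0], [0, 0, -1], 1],
  ],
)

```text
time: 10.75
ee_pos: [0.5035, 0.002, 0.2263]
tcp_rot: [180.0, -0.0, -175.0]
wrist_force: [0.1, -0.3, 0.4]
opening: 0.0854
grasp_force: 0.0
```

Request:
apply_moves(
  rows=[
    [[0, 0, 0], [0, 0, -1], 1],
    [[0, 0, 0], [0, 0, -1], 1],
    [[0, 0, 0], [0, 0, -1], 1],
    [[0, 0, 0], [0, 0, -1], 1],
  ],
)

```text
time: 11.15
ee_pos: [0.5035, 0.0019, 0.2263]
tcp_rot: [180.0, -0.0, -145.0]
wrist_force: [0.5, -0.4, 0.0]
opening: 0.0855
grasp_force: 0.0
```

Request:
apply_moves(
  rows=[
    [[0, 0, 0], [0, 0, -1], 1],
    [[0, 0, 0], [0, 0, -1], 1],
    [[0, 0, 0], [0, 0, -1], 1],
    [[0, 0, 0], [0, 0, -1], 1],
    [[0, 0, 0], [0, 0, -1], 1],
  ],
)

```text
time: 11.65
ee_pos: [0.5035, 0.002, 0.2264]
tcp_rot: [180.0, -0.0, -115.3]
wrist_force: [-0.5, -0.1, 0.7]
opening: 0.085
grasp_force: 0.0
```

Request:
apply_moves(
  rows=[
    [[0, -0.01, 0.3], [0, 0, 0], 1],
    [[0, -0.01, 0.6], [0, 0, 0], 1],
    [[0, -0.01, 0.6], [0, 0, 0], 1],
    [[0, -0.01, 0.6], [0, 0, 0], 0],
    [[0, -0.01, 0.6], [0, 0, 0], 0],
    [[0, -0.01, 0.6], [0, 0, 0], 0],
    [[0, -0.01, 0.6], [0, 0, 0], 0],
    [[0, -0.01, 0.6], [0, 0, 0], 0],
    [[0, -0.01, 0.6], [0, 0, 0], 0],
    [[0, -0.01, 0.6], [0, 0, 0], 0],
    [[0, -0.01, 0.6], [0, 0, 0], 0],
  ],
  force=60,
)

```text
time: 12.75
ee_pos: [0.5031, 0.0024, 0.168]
tcp_rot: [179.8, 0.1, -115.3]
wrist_force: [-13.8, 5.3, 12.1]
opening: 0.0151
grasp_force: 60.1
```

Request:
apply_moves(
  rows=[
    [[0, 0, 0], [0, 0, 0.2], 0],
    [[0, 0, 0], [0, 0, 0.4], 0],
    [[0, 0, 0], [0, 0, 0.6], 0],
    [[0, 0, 0], [0, 0, 0.8], 0],
    [[0, 0, 0], [0, 0, 1], 0],
    [[0, 0, 0], [0, 0, 1], 0],
  ],
)

```text
time: 13.35
ee_pos: [0.5027, 0.0026, 0.168]
tcp_rot: [179.8, -0.1, -145.5]
wrist_force: [-15.7, 8.4, 14.2]
opening: 0.0147
grasp_force: 60.3
```

Request:
apply_moves(
  rows=[
    [[0, 0, 0], [0, 0, 0.2], 0],
    [[0, 0, 0], [0, 0, 0.4], 0],
    [[0, 0, 0], [0, 0, 0.6], 0],
    [[0, 0, 0], [0, 0, 0.8], 0],
    [[0, 0, 0], [0, 0, 1], 0],
    [[0, 0, 0], [0, 0, 1], 0],
  ],
)

```text
time: 13.95
ee_pos: [0.5025, 0.0031, 0.168]
tcp_rot: [179.8, -0.2, -175.5]
wrist_force: [-17.1, 10.4, 14.7]
opening: 0.0149
grasp_force: 60.4
```

Request:
apply_moves(
  rows=[
    [[0, 0, 0], [0, 0, 0.2], 0],
    [[0, 0, 0], [0, 0, 0.4], 0],
    [[0, 0, 0], [0, 0, 0.6], 0],
    [[0, 0, 0], [0, 0, 0.8], 0],
    [[0, 0, 0], [0, 0, 0.9], 0],
    [[0, 0, 0], [0, 0, 1], 0],
    [[0, 0, 0], [0, 0, 1], 0],
    [[0, 0, 0], [0, 0, 1], 0],
    [[0, 0, 0], [0, 0, 1], 0],
    [[0, 0, 0], [0, 0, 1], 0],
  ],
)

```text
time: 14.95
ee_pos: [0.5025, 0.0035, 0.168]
tcp_rot: [179.8, -0.3, 154.8]
wrist_force: [-16.7, 14.4, 14.9]
opening: 0.0151
grasp_force: 60.4
```

```bash
python3 -c "
from h import *
o=sensors.get_obs();print(o['time'],o['q'].round(1),o['ee_pos'].round(4),o['tcp_rot'].round(2),o['torque'],o['wrist_force'],o['grasp_force'],o['opening'])
p,d=shot('side','side3.png');t,_=shot('top','top3.png')
cv2.imwrite('pics/dial3.png',cv2.resize(p[200:320,223:343,::-1],(500,500),interpolation=3))"
```

```text
14.95 [  0.3  -1.8 -11.9  80.1   0.3  25.5] [0.5025 0.0035 0.168 ] [179.84  -0.31 154.79] [2.67672328 3.48326591 0.30067563] [-16.74365455  14.42850633  14.88429405] 60.40334701538086 0.015087405855542448
```

View pics/dial3.png

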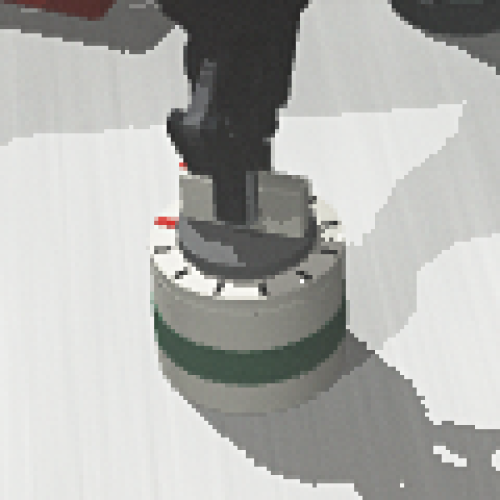

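The red mark is at the red tick (crop 165–185, 165–220), so it's at the stop. A small extra push to be sure, then four clicks back.

Request:
apply_moves(
  rows=[
    [[0, 0, 0], [0, 0, 0.08], 0],
    [[0, 0, 0], [0, 0, 0.08], 0],
    [[0, 0, 0], [0, 0, 0.08], 0],
    [[0, 0, 0], [0, 0, 0], 0],
    [[0, 0, 0], [0, 0, 0], 0],
    [[0, 0, 0], [0, 0, 0], 0],
  ],
)

```text
time: 15.65
ee_pos: [0.5025, 0.0035, 0.168]
tcp_rot: [179.8, -0.3, 154.8]
wrist_force: [-16.7, 14.2, 14.7]
opening: 0.0147
grasp_force: 60.5
```

Request:
apply_moves(
  rows=[
    [[0, 0, 0], [0, 0, -0.2], 0],
    [[0, 0, 0], [0, 0, -0.4], 0],
    [[0, 0, 0], [0, 0, -0.6], 0],
    [[0, 0, 0], [0, 0, -0.8], 0],
    [[0, 0, 0], [0, 0, -1], 0],
    [[0, 0, 0], [0, 0, -1], 0],
  ],
)

```text
time: 16.25
ee_pos: [0.5024, 0.0031, 0.168]
tcp_rot: [179.8, -0.2, -175.0]
wrist_force: [-17.0, 10.9, 15.5]
opening: 0.015
grasp_force: 60.4
```

Request:
apply_moves(
  rows=[
    [[0, 0, 0], [0, 0, -0.2], 0],
    [[0, 0, 0], [0, 0, -0.4], 0],
    [[0, 0, 0], [0, 0, -0.6], 0],
    [[0, 0, 0], [0, 0, -0.8], 0],
    [[0, 0, 0], [0, 0, -1], 0],
    [[0, 0, 0], [0, 0, -1], 0],
  ],
)

```text
time: 16.85
ee_pos: [0.5027, 0.0026, 0.168]
tcp_rot: [179.8, -0.1, -145.1]
wrist_force: [-15.4, 8.3, 13.9]
opening: 0.0148
grasp_force: 60.3
```

Request:
apply_moves(
  rows=[
    [[0, 0, 0], [0, 0, -0.2], 0],
    [[0, 0, 0], [0, 0, -0.4], 0],
    [[0, 0, 0], [0, 0, -0.6], 0],
    [[0, 0, 0], [0, 0, -0.8], 0],
    [[0, 0, 0], [0, 0, -1], 0],
    [[0, 0, 0], [0, 0, -1], 0],
  ],
)

```text
time: 17.45
ee_pos: [0.5031, 0.0024, 0.168]
tcp_rot: [179.8, 0.1, -115.1]
wrist_force: [-11.9, 6.2, 12.0]
opening: 0.0149
grasp_force: 60.0
```

Request:
apply_moves(
  rows=[
    [[0, 0, 0], [0, 0, -0.2], 0],
    [[0, 0, 0], [0, 0, -0.4], 0],
    [[0, 0, 0], [0, 0, -0.6], 0],
    [[0, 0, 0], [0, 0, -0.8], 0],
    [[0, 0, 0], [0, 0, -1], 0],
    [[0, 0, 0], [0, 0, -1], 0],
    [[0, 0, 0], [0, 0, -1], 0],
    [[0, 0, 0], [0, 0, -1], 0],
    [[0, 0, 0], [0, 0, -1], 0],
    [[0, 0, 0], [0, 0, -1], 0],
  ],
)

```text
time: 18.45
ee_pos: [0.5036, 0.0023, 0.1681]
tcp_rot: [179.9, 0.1, -85.3]
wrist_force: [-8.7, 5.4, 11.7]
opening: 0.015
grasp_force: 59.8
```

Request:
apply_moves(
  rows=[
    [[0, 0, 0], [0, 0, 0], 1],
    [[0, 0, 0], [0, 0, 0], 1],
    [[0, 0, 0], [0, 0, 0], 1],
    [[0, 0, 0], [0, 0, 0], 1],
    [[0, 0, 0], [0, 0, 0], 1],
    [[0, 0, 0], [0, 0, 0], 1],
    [[0, 0, -0.3], [0, 0, 0], 1],
    [[0, 0, -0.6], [0, 0, 0], 1],
    [[0, 0, -0.9], [0, 0, 0], 1],
    [[0, 0, -0.9], [0, 0, 0], 1],
    [[0, 0, -0.9], [0, 0, 0], 1],
  ],
)

```text
time: 19.55
ee_pos: [0.5047, 0.0015, 0.2572]
tcp_rot: [-179.9, -0.0, -85.3]
wrist_force: [0.3, -0.7, -1.0]
opening: 0.0849
grasp_force: 0.0
```

Run:
```python
from meas import *
o=sensors.get_obs();print(o['time'],o['q'].round(1),o['ee_pos'].round(4),o['tcp_rot'].round(2))
for n in('top','side'):
    p,d=shot(n,n+'4.png')
    for k,v in tins(n,p,d).items():
        for r in v:
            if abs(r[3][1])<1: print(n,k,*r)
cv2.imwrite('pics/dial4.png',cv2.resize(p[200:320,223:343,::-1],(500,500),interpolation=3))
```

```text
19.55 [  0.2  -2.   -2.2  89.7   0.  -94.5] [0.5047 0.0015 0.2572] [-179.94   -0.    -85.34]
top orange 205 [406. 254.] disc [ 0.5401 -0.2263  0.0325] knob [ 0.5405 -0.2267] 65
top yellow 349 [410. 295.] disc [ 0.4276 -0.2369  0.0318] knob [ 0.4285 -0.2375] 66
top blue 247 [450. 286.] disc [ 0.4501 -0.3489  0.0304] knob [ 0.4508 -0.3502] 66
side orange 567 [314. 349.] disc [ 0.5401 -0.2276  0.0335] knob [ 0.5389 -0.2265] 135
side yellow 567 [253. 360.] disc [ 0.4272 -0.239   0.0328] knob [ 0.4269 -0.2396] 140
```

View pics/dial4.png

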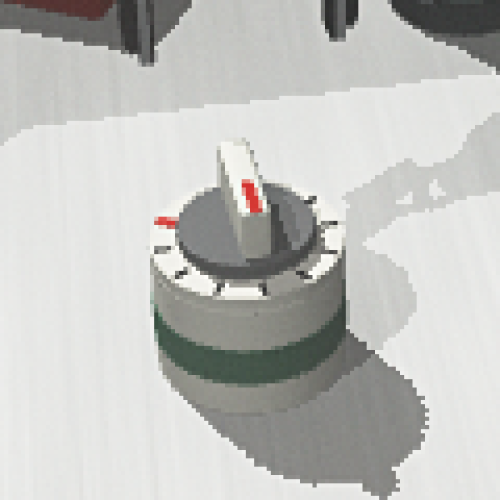

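The red mark sits at the fourth tick from the red one: the dial is set. Next I locate all the knobs, including green.

Request:
apply_moves(
  rows=[
    [[0, 0, -0.3], [0, 0, 0.155], 0.6],
    [[0, 0, -0.3], [0, 0, 0.155], 0.6],
    [[0, 0, -0.3], [0, 0, 0.155], 0.6],
    [[0, 0, -0.3], [0, 0, 0.155], 0.6],
  ],
)

```text
time: 20.05
ee_pos: [0.5042, 0.0015, 0.2856]
tcp_rot: [179.9, -0.0, -90.0]
wrist_force: [0.1, -0.4, 0.5]
opening: 0.0513
grasp_force: 0.0
```

```bash
cat > knobs.py <<'E'
from h import *
B={'orange':(4,17),'yellow':(18,30),'green':(55,95),'blue':(100,130),'pink':(150,176)}
def knobs():
    o=sensors.get_obs();print(round(o['time'],2),o['ee_pos'].round(4),o['tcp_rot'].round(1),'grip',round(o['opening'],4),round(o['grasp_force'],1),'wf',o['wrist_force'].round(1))
    for n in('top','side'):
        p,d=imaging.camera(n);np.savez(f'pics/last_{n}.npz',p=p,d=d);hsv=cv2.cvtColor(p,cv2.COLOR_RGB2HSV);X=cloud(n,d)
        w=((X[...,2]>.066)&(X[...,2]<.083)&(X[...,0]>.25)&(X[...,0]<.75)&(abs(X[...,1])<.5)&(hsv[...,0]>=5)&(hsv[...,0]<=25)&(hsv[...,1]>60)).astype(np.uint8)
        nn,l,s,c=cv2.connectedComponentsWithStats(w)
        for i in range(1,nn):
            if s[i,4]<15: continue
            P=X[l==i];k=(P[:,:2].min(0)+P[:,:2].max(0))/2;sz=np.ptp(P[:,:2],axis=0)
            ring=(np.hypot(X[...,0]-k[0],X[...,1]-k[1])<.036)&(X[...,2]>.01)&(X[...,2]<.05)&(hsv[...,1]>90)
            h=np.median(hsv[ring][:,0]) if ring.any() else -1
            name=[a for a,(x,y) in B.items() if x<=h<=y]
            print(n,name,k.round(4),'size',sz.round(3),'hue',h,'px',c[i].round())
if __name__=='__main__': knobs()
E
python3 knobs.py
```

```text
20.05 [0.5042 0.0015 0.2856] [179.9  -0.  -90. ] grip 0.0513 0.0 wf [ 0.1 -0.4  0.5]
top ['green'] [ 0.5763 -0.3573] size [0.021 0.025] hue 74.0 px [456. 239.]
top ['orange'] [ 0.5408 -0.2267] size [0.022 0.023] hue 14.0 px [408. 253.]
top ['blue'] [ 0.4508 -0.3507] size [0.021 0.024] hue 107.0 px [455. 286.]
top ['yellow'] [ 0.4284 -0.2376] size [0.021 0.022] hue 24.0 px [413. 295.]
side ['orange'] [ 0.5387 -0.2283] size [0.023 0.029] hue 10.0 px [314. 335.]
side ['yellow'] [ 0.4267 -0.2393] size [0.023 0.026] hue 21.0 px [252. 346.]
side ['green'] [ 0.575  -0.3586] size [0.024 0.026] hue 71.0 px [348. 390.]
side ['blue'] [ 0.4493 -0.3509] size [0.022 0.027] hue 110.0 px [271. 396.]
```

Orange candidates: side (314,335) is an upright orange body with hue 10, and side (432,410) is a pink tin lying down. The one at (314,335) fits, because pink isn't meant. Confirming in a crop.

```bash
python3 -c "
import cv2
a=cv2.imread('pics/side4.png')[310:450,220:470];cv2.imwrite('pics/crop5.png',cv2.resize(a,(750,420),interpolation=3))"
```

```text
(no output)
```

View pics/crop5.png

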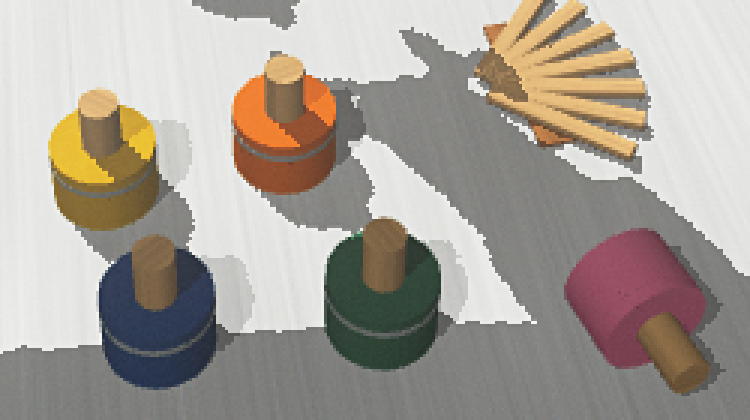

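The upright orange tin is at crop (285,130), and pink at (640,300) is lying down. Going to orange.

Request:
apply_moves(
  rows=[
    [[0.76, -0.12, 0], [0, 0, 0], 0.6],
    [[0.76, -0.12, 0], [0, 0, 0], 0.6],
    [[0.76, -0.12, 0], [0, 0, 0], 0.6],
  ],
)

```text
time: 20.45
ee_pos: [0.5166, -0.0769, 0.2858]
tcp_rot: [179.9, -0.0, -90.1]
wrist_force: [0.7, 0.0, 0.7]
opening: 0.0512
grasp_force: 0.0
```

Request:
apply_moves(
  rows=[
    [[0.76, -0.12, 0], [0, 0, 0], 0.6],
    [[0.76, -0.12, 0], [0, 0, 0], 0.6],
    [[0.76, -0.12, 0], [0, 0, 0], 0.6],
  ],
)

```text
time: 20.75
ee_pos: [0.5286, -0.1525, 0.2858]
tcp_rot: [179.9, -0.0, -90.1]
wrist_force: [-0.4, 0.6, 0.2]
opening: 0.0514
grasp_force: 0.0
```

Request:
apply_moves(
  rows=[
    [[0.77, -0.12, 0.5], [0, 0, 0], 0.6],
    [[0.77, -0.12, 0.5], [0, 0, 0], 0.6],
    [[0.77, -0.12, 0.5], [0, 0, 0], 0.6],
    [[0.77, -0.12, 0.5], [0, 0, 0], 0.6],
    [[0.77, -0.12, 0.5], [0, 0, 0], 0.6],
  ],
)

```text
time: 21.25
ee_pos: [0.5407, -0.2263, 0.2377]
tcp_rot: [-180.0, 0.0, -89.9]
wrist_force: [-0.5, -0.6, 0.8]
opening: 0.0513
grasp_force: 0.0
```

```bash
python3 knobs.py
```

```text
21.25 [ 0.5407 -0.2263  0.2377] [-180.     0.   -89.9] grip 0.0513 0.0 wf [-0.5 -0.6  0.8]
top ['orange'] [ 0.5383 -0.2238] size [0.021 0.018] hue 14.0 px [407. 254.]
side ['orange'] [ 0.5388 -0.228 ] size [0.023 0.026] hue 10.0 px [314. 335.]
side ['yellow'] [ 0.4267 -0.2395] size [0.023 0.026] hue 20.0 px [252. 346.]
side ['green'] [ 0.5747 -0.3586] size [0.023 0.025] hue 72.0 px [348. 390.]
side ['blue'] [ 0.4493 -0.3523] size [0.022 0.025] hue 110.0 px [271. 396.]
```

Request:
apply_moves(
  rows=[
    [[0.01, 0, 0.3], [0, 0, 0], 0.6],
    [[0.01, 0, 0.6], [0, 0, 0], 0.6],
    [[0.01, 0, 0.6], [0, 0, 0], 0.6],
  ],
)

```text
time: 21.65
ee_pos: [0.5393, -0.227, 0.1738]
tcp_rot: [179.7, 0.1, -89.9]
wrist_force: [-0.4, 0.0, -1.0]
opening: 0.0516
grasp_force: 0.0
```

Request:
apply_moves(
  rows=[
    [[0, 0, 0.3], [0, 0, 0], 0.6],
    [[0, 0, 0.56], [0, 0, 0], 0.6],
    [[0, 0, 0.56], [0, 0, 0], 0.6],
    [[0, 0, 0.56], [0, 0, 0], 0.6],
    [[0, 0, 0.56], [0, 0, 0], 0],
    [[0, 0, 0.56], [0, 0, 0], 0],
    [[0, 0, 0.56], [0, 0, 0], 0],
    [[0, 0, 0.56], [0, 0, 0], 0],
    [[0, 0, 0.56], [0, 0, 0], 0],
    [[0, 0, 0.56], [0, 0, 0], 0],
    [[0, 0, 0.56], [0, 0, 0], 0],
  ],
  force=60,
)

```text
time: 22.75
ee_pos: [0.5411, -0.2288, 0.1228]
tcp_rot: [-179.9, -0.1, -90.0]
wrist_force: [-2.0, 0.3, 6.7]
opening: 0.0219
grasp_force: 58.2
```

Request:
apply_moves(
  rows=[
    [[0, 0, -0.2], [0, 0, 0], 0],
    [[0, 0, -0.4], [0, 0, 0], 0],
    [[0, 0, -0.6], [0, 0, 0], 0],
    [[0, 0, -0.8], [0, 0, 0], 0],
  ],
)

```text
time: 23.15
ee_pos: [0.5405, -0.2284, 0.202]
tcp_rot: [-180.0, -0.0, -90.0]
wrist_force: [1.2, 0.4, -2.5]
opening: 0.0223
grasp_force: 59.1
```

Request:
apply_moves(
  rows=[
    [[0, 0, -0.2], [0, 0, 0], 0],
    [[0, 0, -0.4], [0, 0, 0], 0],
    [[0, 0, -0.6], [0, 0, 0], 0],
    [[0, 0, -0.8], [0, 0, 0], 0],
    [[0, 0, -0.8], [0, 0, 0], 0],
  ],
)

```text
time: 23.65
ee_pos: [0.5411, -0.2287, 0.284]
tcp_rot: [-179.8, -0.1, -90.0]
wrist_force: [-0.1, -0.8, -1.8]
opening: 0.0224
grasp_force: 59.3
```

Request:
apply_moves(
  rows=[
    [[-0.3, 0, 0], [0, 0, 0], 0],
    [[-0.65, 0, 0], [0, 0, 0], 0],
    [[-1, 0, 0], [0, 0, 0], 0],
  ],
)

```text
time: 23.95
ee_pos: [0.5402, -0.1276, 0.2796]
tcp_rot: [179.9, 0.0, -90.0]
wrist_force: [0.2, 1.0, -1.8]
opening: 0.022
grasp_force: 59.2
```

Request:
apply_moves(
  rows=[
    [[-0.35, 0, 0], [0, 0, 0], 0],
    [[-0.7, 0, 0], [0, 0, 0], 0],
    [[-1, 0, 0], [0, 0, 0], 0],
  ],
)

```text
time: 24.25
ee_pos: [0.5401, -0.0268, 0.2798]
tcp_rot: [179.9, 0.0, -90.0]
wrist_force: [-0.4, -0.1, -1.6]
opening: 0.0227
grasp_force: 59.2
```

Request:
apply_moves(
  rows=[
    [[-0.35, 0, 0], [0, 0, 0], 0],
    [[-0.7, 0, 0], [0, 0, 0], 0],
    [[-1, 0, 0], [0, 0, 0], 0],
  ],
)

```text
time: 24.55
ee_pos: [0.5401, 0.0732, 0.2798]
tcp_rot: [179.9, 0.0, -90.0]
wrist_force: [0.5, 0.2, -2.7]
opening: 0.0222
grasp_force: 59.2
```

Request:
apply_moves(
  rows=[
    [[-0.35, 0, 0], [0, 0, 0], 0],
    [[-0.7, 0, 0], [0, 0, 0], 0],
    [[-1, 0, 0], [0, 0, 0], 0],
  ],
)

```text
time: 24.85
ee_pos: [0.5401, 0.1732, 0.2797]
tcp_rot: [179.9, -0.0, -90.0]
wrist_force: [-0.2, -0.7, -1.9]
opening: 0.0224
grasp_force: 59.2
```

Request:
apply_moves(
  rows=[
    [[-0.35, 0, 0], [0, 0, 0], 0],
    [[-0.7, 0, 0], [0, 0, 0], 0],
    [[-1, 0, 0], [0, 0, 0], 0],
  ],
)

```text
time: 25.15
ee_pos: [0.54, 0.2732, 0.2796]
tcp_rot: [179.9, -0.0, -90.0]
wrist_force: [-0.1, -0.3, -2.0]
opening: 0.0225
grasp_force: 59.2
```

Request:
apply_moves(
  rows=[
    [[-0.35, -0.03, 0], [0, 0, 0], 0],
    [[-0.7, -0.07, 0], [0, 0, 0], 0],
    [[-1, -0.07, 0], [0, 0, 0], 0],
    [[-1, -0.07, 0], [0, 0, 0], 0],
    [[-1, -0.07, 0], [0, 0, 0], 0],
  ],
)

```text
time: 25.65
ee_pos: [0.5471, 0.372, 0.2794]
tcp_rot: [179.9, -0.1, -89.9]
wrist_force: [-0.2, -1.1, -1.9]
opening: 0.0219
grasp_force: 59.4
```

Run:
```python
from knobs import *
knobs()
# where do the lamp and dish stand; held tin body
for n in('top','side'):
    z=np.load(f'pics/last_{n}.npz');X=cloud(n,z['d']);hsv=cv2.cvtColor(z['p'],cv2.COLOR_RGB2HSV)
    m=(hsv[...,0]>3)&(hsv[...,0]<17)&(hsv[...,1]>150)&(X[...,2]>.12)&(X[...,2]<.24)&(X[...,1]>.25)
    P=X[m&(X[...,1]<.5)];print(n,len(P),P.min(0).round(3),P.max(0).round(3)) if len(P) else print(n,'none')
```

```text
25.65 [0.5471 0.372  0.2794] [ 1.799e+02 -1.000e-01 -8.990e+01] grip 0.0219 59.4 wf [-0.2 -1.1 -1.9]
top ['green'] [ 0.5763 -0.3574] size [0.022 0.023] hue 75.0 px [456. 239.]
top ['blue'] [ 0.4508 -0.3508] size [0.021 0.023] hue 107.0 px [455. 286.]
top ['yellow'] [ 0.4285 -0.2377] size [0.021 0.022] hue 23.0 px [413. 295.]
side ['yellow'] [ 0.4267 -0.2387] size [0.023 0.028] hue 20.0 px [252. 346.]
side ['green'] [ 0.5746 -0.3595] size [0.023 0.025] hue 72.0 px [348. 390.]
side ['blue'] [ 0.4495 -0.3516] size [0.022 0.026] hue 110.0 px [271. 396.]
top 239 [0.517 0.34  0.171] [0.577 0.376 0.228]
side 446 [0.514 0.335 0.156] [0.578 0.397 0.21 ]
```

Request:
apply_moves(
  rows=[
    [[-0.03, 0, 0.3], [0, 0, 0], 0],
    [[-0.03, 0, 0.6], [0, 0, 0], 0],
    [[-0.03, 0, 0.8], [0, 0, 0], 0],
    [[-0.03, 0, 0.8], [0, 0, 0], 0],
  ],
)

```text
time: 26.15
ee_pos: [0.5466, 0.3728, 0.1976]
tcp_rot: [179.8, -0.2, -90.1]
wrist_force: [-0.4, -0.5, -1.8]
opening: 0.0221
grasp_force: 59.3
```

Request:
apply_moves(
  rows=[
    [[0, 0, 0.3], [0, 0, 0], 0],
    [[0, 0, 0.5], [0, 0, 0], 0],
    [[0, 0, 0.65], [0, 0, 0], 0],
    [[0, 0, 0.72], [0, 0, 0], 0],
    [[0, 0, 0.75], [0, 0, 0], 0],
    [[0, 0, 0.75], [0, 0, 0], 0],
    [[0, 0, 0.75], [0, 0, 0], 0],
  ],
)

```text
time: 26.85
ee_pos: [0.5478, 0.3748, 0.1271]
tcp_rot: [-179.9, 0.1, -90.0]
wrist_force: [-0.3, 0.1, -1.2]
opening: 0.0223
grasp_force: 59.6
```

Down 4 mm more, then release and rise.

Request:
apply_moves(
  rows=[
    [[0, 0, 0.02], [0, 0, 0], 0],
    [[0, 0, 0.04], [0, 0, 0], 0],
    [[0, 0, 0.04], [0, 0, 0], 0],
    [[0, 0, 0.04], [0, 0, 0], 0],
  ],
)

```text
time: 27.25
ee_pos: [0.5475, 0.3748, 0.1229]
tcp_rot: [-179.9, 0.1, -90.0]
wrist_force: [-2.2, -0.2, 4.5]
opening: 0.0222
grasp_force: 59.7
```

Request:
apply_moves(
  rows=[
    [[0, 0, 0], [0, 0, 0], 0.6],
    [[0, 0, 0], [0, 0, 0], 0.6],
    [[0, 0, 0], [0, 0, 0], 0.6],
    [[0, 0, 0], [0, 0, 0], 0.6],
    [[0, 0, 0], [0, 0, 0], 0.6],
    [[0, 0, -0.3], [0, 0, 0], 0.6],
    [[0, 0, -0.8], [0, 0, 0], 0.6],
    [[0, 0, -0.8], [0, 0, 0], 0.6],
  ],
)

```text
time: 28.05
ee_pos: [0.5489, 0.3755, 0.2093]
tcp_rot: [-179.5, 0.3, -90.0]
wrist_force: [0.9, 0.7, 2.0]
opening: 0.0514
grasp_force: 0.0
```

Request:
apply_moves(
  rows=[
    [[0, 0, -0.4], [0, 0, 0], 0.6],
    [[0, 0, -0.8], [0, 0, 0], 0.6],
    [[0, 0, -0.8], [0, 0, 0], 0.6],
  ],
)

```text
time: 28.35
ee_pos: [0.5482, 0.3751, 0.2884]
tcp_rot: [-179.6, 0.3, -90.0]
wrist_force: [-0.3, 1.2, 0.1]
opening: 0.0514
grasp_force: 0.0
```

```bash
python3 knobs.py
```

```text
28.35 [0.5482 0.3751 0.2884] [-179.6    0.3  -90. ] grip 0.0514 0.0 wf [-0.3  1.2  0.1]
top ['green'] [ 0.5766 -0.3578] size [0.022 0.023] hue 75.0 px [456. 239.]
top ['orange'] [0.5467 0.3752] size [0.022 0.022] hue 14.0 px [183. 254.]
top ['blue'] [ 0.4508 -0.3501] size [0.021 0.024] hue 108.0 px [455. 286.]
top ['yellow'] [ 0.4285 -0.238 ] size [0.021 0.023] hue 23.0 px [413. 295.]
side ['orange'] [0.547  0.3722] size [0.021 0.032] hue 10.0 px [284. 173.]
side ['yellow'] [ 0.4268 -0.2397] size [0.023 0.025] hue 20.0 px [252. 346.]
side ['green'] [ 0.5747 -0.3582] size [0.023 0.027] hue 72.0 px [348. 390.]
side ['blue'] [ 0.4492 -0.3514] size [0.022 0.026] hue 110.0 px [271. 396.]
```

Request:
apply_moves(
  rows=[
    [[0.88, 0.17, 0], [0, 0, 0], 0.6],
    [[0.88, 0.17, 0], [0, 0, 0], 0.6],
    [[0.88, 0.17, 0], [0, 0, 0], 0.6],
  ],
)

```text
time: 28.75
ee_pos: [0.5295, 0.2829, 0.2808]
tcp_rot: [179.9, -0.1, -90.1]
wrist_force: [-0.2, -0.2, 0.9]
opening: 0.0515
grasp_force: 0.0
```

Request:
apply_moves(
  rows=[
    [[0.88, 0.17, 0], [0, 0, 0], 0.6],
    [[0.88, 0.17, 0], [0, 0, 0], 0.6],
    [[0.88, 0.17, 0], [0, 0, 0], 0.6],
  ],
)

```text
time: 29.05
ee_pos: [0.5127, 0.1954, 0.2812]
tcp_rot: [179.9, -0.1, -90.2]
wrist_force: [0.5, 0.3, 0.6]
opening: 0.0514
grasp_force: 0.0
```

Request:
apply_moves(
  rows=[
    [[0.88, 0.17, 0], [0, 0, 0], 0.6],
    [[0.88, 0.17, 0], [0, 0, 0], 0.6],
    [[0.88, 0.17, 0], [0, 0, 0], 0.6],
  ],
)

```text
time: 29.35
ee_pos: [0.4958, 0.1079, 0.2813]
tcp_rot: [180.0, -0.0, -90.2]
wrist_force: [0.5, 0.3, 1.3]
opening: 0.0514
grasp_force: 0.0
```

Request:
apply_moves(
  rows=[
    [[0.88, 0.17, 0], [0, 0, 0], 0.6],
    [[0.88, 0.17, 0], [0, 0, 0], 0.6],
    [[0.88, 0.17, 0], [0, 0, 0], 0.6],
  ],
)

```text
time: 29.65
ee_pos: [0.4791, 0.0202, 0.2812]
tcp_rot: [180.0, -0.0, -90.2]
wrist_force: [0.6, 0.4, -0.5]
opening: 0.0511
grasp_force: 0.0
```

Request:
apply_moves(
  rows=[
    [[0.88, 0.17, 0], [0, 0, 0], 0.6],
    [[0.88, 0.17, 0], [0, 0, 0], 0.6],
    [[0.88, 0.17, 0], [0, 0, 0], 0.6],
  ],
)

```text
time: 29.95
ee_pos: [0.4623, -0.0676, 0.2812]
tcp_rot: [180.0, -0.0, -90.2]
wrist_force: [-0.1, -0.3, -0.4]
opening: 0.0513
grasp_force: 0.0
```

Request:
apply_moves(
  rows=[
    [[0.88, 0.17, 0], [0, 0, 0], 0.6],
    [[0.88, 0.17, 0], [0, 0, 0], 0.6],
    [[0.88, 0.17, 0], [0, 0, 0], 0.6],
  ],
)

```text
time: 30.25
ee_pos: [0.4456, -0.1555, 0.281]
tcp_rot: [180.0, -0.0, -90.2]
wrist_force: [-0.0, 0.7, -0.3]
opening: 0.0512
grasp_force: 0.0
```

Request:
apply_moves(
  rows=[
    [[0.86, 0.18, 0], [0, 0, 0], 0.6],
    [[0.86, 0.18, 0], [0, 0, 0], 0.6],
    [[0.86, 0.18, 0], [0, 0, 0], 0.6],
    [[0.86, 0.18, 0], [0, 0, 0], 0.6],
    [[0.86, 0.18, 0], [0, 0, 0], 0.6],
  ],
)

```text
time: 30.75
ee_pos: [0.4283, -0.2381, 0.2815]
tcp_rot: [180.0, 0.0, -89.9]
wrist_force: [0.7, 0.0, 1.3]
opening: 0.0514
grasp_force: 0.0
```

```bash
python3 knobs.py
```

```text
30.75 [ 0.4283 -0.2381  0.2815] [180.    0.  -89.9] grip 0.0514 0.0 wf [0.7 0.  1.3]
top ['green'] [ 0.5764 -0.3579] size [0.022 0.024] hue 75.0 px [456. 239.]
top ['orange'] [0.5468 0.3752] size [0.022 0.024] hue 14.0 px [183. 254.]
top ['yellow'] [ 0.4285 -0.2375] size [0.021 0.023] hue 24.0 px [413. 295.]
side ['orange'] [0.5474 0.3725] size [0.022 0.025] hue 10.0 px [284. 173.]
side ['yellow'] [ 0.4267 -0.2384] size [0.023 0.026] hue 21.0 px [252. 346.]
side ['green'] [ 0.5745 -0.3592] size [0.023 0.025] hue 72.0 px [348. 390.]
side ['blue'] [ 0.4495 -0.3512] size [0.022 0.026] hue 110.0 px [271. 396.]
```

Request:
apply_moves(
  rows=[
    [[0, 0, 0.4], [0, 0, 0], 0.6],
    [[0, 0, 0.8], [0, 0, 0], 0.6],
    [[0, 0, 0.8], [0, 0, 0], 0.6],
  ],
)

```text
time: 31.15
ee_pos: [0.426, -0.2375, 0.1971]
tcp_rot: [179.6, 0.2, -89.9]
wrist_force: [-0.7, 0.8, 1.1]
opening: 0.0513
grasp_force: 0.0
```

Request:
apply_moves(
  rows=[
    [[0, 0, 0.3], [0, 0, 0], 0.6],
    [[0, 0, 0.6], [0, 0, 0], 0.6],
    [[0, 0, 0.79], [0, 0, 0], 0.6],
    [[0, 0, 0.79], [0, 0, 0], 0.6],
    [[0, 0, 0.79], [0, 0, 0], 0],
    [[0, 0, 0.79], [0, 0, 0], 0],
    [[0, 0, 0.79], [0, 0, 0], 0],
    [[0, 0, 0.79], [0, 0, 0], 0],
    [[0, 0, 0.79], [0, 0, 0], 0],
    [[0, 0, 0.79], [0, 0, 0], 0],
    [[0, 0, 0.79], [0, 0, 0], 0],
  ],
  force=60,
)

```text
time: 32.25
ee_pos: [0.4283, -0.2399, 0.125]
tcp_rot: [-179.8, -0.1, -90.0]
wrist_force: [-2.1, -0.2, 7.3]
opening: 0.022
grasp_force: 58.6
```

Request:
apply_moves(
  rows=[
    [[0, 0, -0.2], [0, 0, 0], 0],
    [[0, 0, -0.4], [0, 0, 0], 0],
    [[0, 0, -0.6], [0, 0, 0], 0],
    [[0, 0, -0.8], [0, 0, 0], 0],
  ],
)

```text
time: 32.65
ee_pos: [0.4276, -0.2395, 0.2045]
tcp_rot: [-180.0, -0.0, -90.0]
wrist_force: [-0.6, 0.3, -1.6]
opening: 0.0222
grasp_force: 59.0
```

Request:
apply_moves(
  rows=[
    [[0, 0, -0.2], [0, 0, 0], 0],
    [[0, 0, -0.4], [0, 0, 0], 0],
    [[0, 0, -0.6], [0, 0, 0], 0],
    [[0, 0, -0.8], [0, 0, 0], 0],
    [[0, 0, -0.8], [0, 0, 0], 0],
  ],
)

```text
time: 33.15
ee_pos: [0.4281, -0.2398, 0.2861]
tcp_rot: [-179.8, -0.1, -90.0]
wrist_force: [0.7, -0.3, -2.6]
opening: 0.0223
grasp_force: 59.1
```

Request:
apply_moves(
  rows=[
    [[-0.3, -0.24, 0], [0, 0, 0], 0],
    [[-0.6, -0.48, 0], [0, 0, 0], 0],
    [[-0.81, -0.64, 0], [0, 0, 0], 0],
  ],
)

```text
time: 33.45
ee_pos: [0.4924, -0.157, 0.282]
tcp_rot: [180.0, 0.0, -90.0]
wrist_force: [0.4, -0.3, -1.2]
opening: 0.0224
grasp_force: 59.3
```

Request:
apply_moves(
  rows=[
    [[-0.3, -0.24, 0], [0, 0, 0], 0],
    [[-0.6, -0.48, 0], [0, 0, 0], 0],
    [[-0.81, -0.64, 0], [0, 0, 0], 0],
  ],
)

```text
time: 33.75
ee_pos: [0.5565, -0.0756, 0.2818]
tcp_rot: [180.0, 0.0, -89.9]
wrist_force: [-0.4, -0.5, -0.8]
opening: 0.0223
grasp_force: 59.3
```

Request:
apply_moves(
  rows=[
    [[-0.3, -0.24, 0], [0, 0, 0], 0],
    [[-0.6, -0.48, 0], [0, 0, 0], 0],
    [[-0.8, -0.64, 0], [0, 0, 0], 0],
    [[-0.8, -0.64, 0], [0, 0, 0], 0],
    [[-0.8, -0.64, 0], [0, 0, 0], 0],
  ],
)

```text
time: 34.25
ee_pos: [0.6194, 0.0028, 0.2818]
tcp_rot: [179.9, -0.0, -89.9]
wrist_force: [0.1, 0.4, -0.6]
opening: 0.0221
grasp_force: 59.3
```

Request:
apply_moves(
  rows=[
    [[0, 0, 0.3], [0, 0, 0], 0],
    [[0, 0, 0.6], [0, 0, 0], 0],
    [[0, 0, 0.8], [0, 0, 0], 0],
    [[0, 0, 0.8], [0, 0, 0], 0],
    [[0, 0, 0.8], [0, 0, 0], 0],
  ],
)

```text
time: 34.75
ee_pos: [0.619, 0.0018, 0.2036]
tcp_rot: [180.0, -0.0, -90.0]
wrist_force: [-0.3, -0.5, -1.4]
opening: 0.0217
grasp_force: 59.3
```

```bash
python3 knobs.py
```

```text
34.75 [0.619  0.0018 0.2036] [180.  -0. -90.] grip 0.0217 59.3 wf [-0.3 -0.5 -1.4]
top ['green'] [ 0.5765 -0.3571] size [0.022 0.024] hue 74.0 px [456. 239.]
top ['orange'] [0.5468 0.3756] size [0.022 0.022] hue 14.0 px [183. 254.]
top ['blue'] [ 0.4508 -0.3504] size [0.021 0.023] hue 108.0 px [455. 286.]
side ['orange'] [0.5475 0.3742] size [0.022 0.025] hue 10.0 px [284. 173.]
side [] [ 0.628  -0.0207] size [0.037 0.017] hue -1 px [341. 258.]
side ['orange'] [ 0.5745 -0.3595] size [0.023 0.027] hue 16.0 px [348. 390.]
side ['blue'] [ 0.4494 -0.3527] size [0.022 0.026] hue 110.0 px [271. 396.]
```

Request:
apply_moves(
  rows=[
    [[0, 0, 0.3], [0, 0, 0], 0],
    [[0, 0, 0.55], [0, 0, 0], 0],
    [[0, 0, 0.7], [0, 0, 0], 0],
    [[0, 0, 0.76], [0, 0, 0], 0],
    [[0, 0, 0.79], [0, 0, 0], 0],
    [[0, 0, 0.79], [0, 0, 0], 0],
    [[0, 0, 0.79], [0, 0, 0], 0],
  ],
)

```text
time: 35.55
ee_pos: [0.6201, 0.0026, 0.1253]
tcp_rot: [-179.9, 0.0, -90.0]
wrist_force: [-0.2, 0.1, -0.6]
opening: 0.022
grasp_force: 59.6
```

```bash
python3 -c "
from h import *
o=sensors.get_obs();print(o['ee_pos'],o['wrist_force'],o['grasp_force'],o['opening'])"
```

```text
[0.62014401 0.00256113 0.12530036] [-0.24922441  0.12700246 -0.5722868 ] 59.5934522151947 0.0219598357513691
```

Just at the table: down another 1.5 mm, release, rise, then on to green.

Request:
apply_moves(
  rows=[
    [[0, 0, 0.015], [0, 0, 0], 0],
    [[0, 0, 0.015], [0, 0, 0], 0],
    [[0, 0, 0.015], [0, 0, 0], 0.5],
    [[0, 0, 0.015], [0, 0, 0], 0.5],
    [[0, 0, 0.015], [0, 0, 0], 0.5],
    [[0, 0, 0.015], [0, 0, 0], 0.5],
    [[0, 0, 0.015], [0, 0, 0], 0.5],
    [[0, 0, -0.3], [0, 0, 0], 0.5],
    [[0, 0, -0.8], [0, 0, 0], 0.5],
    [[0, 0, -0.8], [0, 0, 0], 0.5],
  ],
)

```text
time: 36.55
ee_pos: [0.6213, 0.0026, 0.211]
tcp_rot: [-179.5, 0.0, -90.0]
wrist_force: [0.5, -0.7, 0.3]
opening: 0.043
grasp_force: 0.0
```

Request:
apply_moves(
  rows=[
    [[0, 0, -0.4], [0, 0, 0], 0.6],
    [[0, 0, -0.8], [0, 0, 0], 0.6],
    [[0, 0, -0.8], [0, 0, 0], 0.6],
  ],
)

```text
time: 36.85
ee_pos: [0.6205, 0.0026, 0.29]
tcp_rot: [-179.5, 0.0, -90.0]
wrist_force: [0.2, 0.3, 0.9]
opening: 0.0511
grasp_force: 0.0
```

Request:
apply_moves(
  rows=[
    [[0.9, 0.11, 0], [0, 0, 0], 0.6],
    [[0.9, 0.11, 0], [0, 0, 0], 0.6],
    [[0.9, 0.11, 0], [0, 0, 0], 0.6],
  ],
)

```text
time: 37.15
ee_pos: [0.608, -0.0913, 0.2835]
tcp_rot: [180.0, -0.1, -90.2]
wrist_force: [0.1, 1.1, -0.4]
opening: 0.0513
grasp_force: 0.0
```

Request:
apply_moves(
  rows=[
    [[0.9, 0.11, 0], [0, 0, 0], 0.6],
    [[0.9, 0.11, 0], [0, 0, 0], 0.6],
    [[0.9, 0.11, 0], [0, 0, 0], 0.6],
  ],
)

```text
time: 37.45
ee_pos: [0.5969, -0.1811, 0.2832]
tcp_rot: [180.0, -0.0, -90.2]
wrist_force: [1.0, 0.2, 0.5]
opening: 0.0513
grasp_force: 0.0
```

Request:
apply_moves(
  rows=[
    [[0.9, 0.11, 0], [0, 0, 0], 0.6],
    [[0.9, 0.11, 0], [0, 0, 0], 0.6],
    [[0.9, 0.11, 0], [0, 0, 0], 0.6],
  ],
)

```text
time: 37.75
ee_pos: [0.586, -0.2708, 0.2829]
tcp_rot: [180.0, -0.0, -90.2]
wrist_force: [0.8, 0.3, -0.3]
opening: 0.0515
grasp_force: 0.0
```

Request:
apply_moves(
  rows=[
    [[0.9, 0.11, 0], [0, 0, 0], 0.6],
    [[0.9, 0.11, 0], [0, 0, 0], 0.6],
    [[0.9, 0.11, 0], [0, 0, 0], 0.6],
    [[0.9, 0.11, 0], [0, 0, 0], 0.6],
    [[0.9, 0.11, 0], [0, 0, 0], 0.6],
  ],
)

```text
time: 38.25
ee_pos: [0.5761, -0.3561, 0.2838]
tcp_rot: [-180.0, 0.0, -89.9]
wrist_force: [-0.1, 0.5, -0.2]
opening: 0.0515
grasp_force: 0.0
```

```bash
python3 knobs.py
```

```text
38.25 [ 0.5761 -0.3561  0.2838] [-180.     0.   -89.9] grip 0.0515 0.0 wf [-0.1  0.5 -0.2]
top ['yellow'] [0.6194 0.0048] size [0.023 0.022] hue 24.0 px [321. 225.]
top ['green'] [ 0.5764 -0.357 ] size [0.022 0.024] hue 74.0 px [456. 239.]
top ['orange'] [0.5466 0.3747] size [0.022 0.022] hue 14.0 px [183. 254.]
side ['orange'] [0.5472 0.3727] size [0.022 0.026] hue 10.0 px [284. 173.]
side ['green'] [ 0.5747 -0.3591] size [0.024 0.025] hue 72.0 px [348. 390.]
side ['blue'] [ 0.4493 -0.3524] size [0.022 0.025] hue 110.0 px [271. 396.]
```

Request:
apply_moves(
  rows=[
    [[0.01, 0, 0.4], [0, 0, 0], 0.6],
    [[0.01, 0, 0.8], [0, 0, 0], 0.6],
    [[0.01, 0, 0.8], [0, 0, 0], 0.6],
  ],
)

```text
time: 38.65
ee_pos: [0.574, -0.3561, 0.1977]
tcp_rot: [179.5, 0.3, -89.9]
wrist_force: [0.4, 1.1, -1.1]
opening: 0.0515
grasp_force: 0.0
```

Request:
apply_moves(
  rows=[
    [[0, 0, 0.3], [0, 0, 0], 0.6],
    [[0, 0, 0.6], [0, 0, 0], 0.6],
    [[0, 0, 0.81], [0, 0, 0], 0.6],
    [[0, 0, 0.81], [0, 0, 0], 0.6],
    [[0, 0, 0.81], [0, 0, 0], 0],
    [[0, 0, 0.81], [0, 0, 0], 0],
    [[0, 0, 0.81], [0, 0, 0], 0],
    [[0, 0, 0.81], [0, 0, 0], 0],
    [[0, 0, 0.81], [0, 0, 0], 0],
    [[0, 0, 0.81], [0, 0, 0], 0],
    [[0, 0, 0.81], [0, 0, 0], 0],
  ],
  force=60,
)

```text
time: 39.75
ee_pos: [0.5764, -0.3589, 0.1257]
tcp_rot: [-179.8, -0.1, -90.0]
wrist_force: [-0.7, 1.6, 6.6]
opening: 0.0222
grasp_force: 58.6
```

Request:
apply_moves(
  rows=[
    [[0, 0, -0.2], [0, 0, 0], 0],
    [[0, 0, -0.4], [0, 0, 0], 0],
    [[0, 0, -0.6], [0, 0, 0], 0],
    [[0, 0, -0.8], [0, 0, 0], 0],
  ],
)

```text
time: 40.15
ee_pos: [0.5756, -0.3585, 0.2047]
tcp_rot: [-179.9, -0.0, -90.0]
wrist_force: [1.0, -1.0, -1.4]
opening: 0.0221
grasp_force: 59.0
```

Request:
apply_moves(
  rows=[
    [[0, 0, -0.2], [0, 0, 0], 0],
    [[0, 0, -0.4], [0, 0, 0], 0],
    [[0, 0, -0.6], [0, 0, 0], 0],
    [[0, 0, -0.8], [0, 0, 0], 0],
    [[0, 0, -0.8], [0, 0, 0], 0],
  ],
)

```text
time: 40.65
ee_pos: [0.5761, -0.3587, 0.2869]
tcp_rot: [-179.7, -0.2, -90.0]
wrist_force: [-0.1, 0.0, -0.9]
opening: 0.0224
grasp_force: 59.1
```

Request:
apply_moves(
  rows=[
    [[-0.3, 0.05, 0], [0, 0, 0], 0],
    [[-0.65, 0.1, 0], [0, 0, 0], 0],
    [[-0.95, 0.14, 0], [0, 0, 0], 0],
  ],
)

```text
time: 40.95
ee_pos: [0.561, -0.2623, 0.2819]
tcp_rot: [180.0, 0.0, -90.0]
wrist_force: [0.5, -1.2, -1.7]
opening: 0.0216
grasp_force: 59.2
```

Request:
apply_moves(
  rows=[
    [[-0.3, 0.05, 0], [0, 0, 0], 0],
    [[-0.65, 0.1, 0], [0, 0, 0], 0],
    [[-0.95, 0.14, 0], [0, 0, 0], 0],
  ],
)

```text
time: 41.25
ee_pos: [0.5469, -0.1669, 0.2822]
tcp_rot: [180.0, 0.0, -90.0]
wrist_force: [0.7, 0.2, -2.0]
opening: 0.022
grasp_force: 59.2
```

Request:
apply_moves(
  rows=[
    [[-0.3, 0.05, 0], [0, 0, 0], 0],
    [[-0.65, 0.1, 0], [0, 0, 0], 0],
    [[-0.95, 0.14, 0], [0, 0, 0], 0],
  ],
)

```text
time: 41.55
ee_pos: [0.5329, -0.072, 0.2822]
tcp_rot: [180.0, 0.0, -90.0]
wrist_force: [0.5, -0.0, -1.9]
opening: 0.0222
grasp_force: 59.2
```

Request:
apply_moves(
  rows=[
    [[-0.3, 0.05, 0], [0, 0, 0], 0],
    [[-0.65, 0.1, 0], [0, 0, 0], 0],
    [[-0.95, 0.14, 0], [0, 0, 0], 0],
  ],
)

```text
time: 41.85
ee_pos: [0.5188, 0.023, 0.2822]
tcp_rot: [180.0, 0.0, -90.0]
wrist_force: [0.7, 0.1, -1.3]
opening: 0.0222
grasp_force: 59.2
```

Request:
apply_moves(
  rows=[
    [[-0.3, 0.05, 0], [0, 0, 0], 0],
    [[-0.65, 0.1, 0], [0, 0, 0], 0],
    [[-0.95, 0.15, 0], [0, 0, 0], 0],
    [[-0.95, 0.15, 0], [0, 0, 0], 0],
    [[-0.95, 0.15, 0], [0, 0, 0], 0],
  ],
)

```text
time: 42.35
ee_pos: [0.5042, 0.117, 0.2823]
tcp_rot: [180.0, -0.0, -89.9]
wrist_force: [-0.3, -0.3, -0.8]
opening: 0.0217
grasp_force: 59.3
```

Request:
apply_moves(
  rows=[
    [[0, 0, 0.3], [0, 0, 0], 0],
    [[0, 0, 0.6], [0, 0, 0], 0],
    [[0, 0, 0.8], [0, 0, 0], 0],
    [[0, 0, 0.8], [0, 0, 0], 0],
    [[0, 0, 0.8], [0, 0, 0], 0],
  ],
)

```text
time: 42.85
ee_pos: [0.5045, 0.1158, 0.2033]
tcp_rot: [180.0, -0.0, -90.0]
wrist_force: [-1.3, -0.0, -1.1]
opening: 0.0225
grasp_force: 59.3
```

```bash
python3 knobs.py
```

```text
42.85 [0.5045 0.1158 0.2033] [180.  -0. -90.] grip 0.0225 59.3 wf [-1.3 -0.  -1.1]
top ['yellow'] [0.6194 0.0048] size [0.022 0.022] hue 23.0 px [321. 225.]
top ['orange'] [0.5468 0.3749] size [0.022 0.024] hue 14.0 px [183. 254.]
top ['blue'] [ 0.4508 -0.3499] size [0.021 0.023] hue 108.0 px [455. 286.]
side ['yellow'] [0.6188 0.0032] size [0.022 0.027] hue 20.0 px [335. 254.]
side ['blue'] [ 0.4495 -0.3515] size [0.022 0.024] hue 110.0 px [271. 396.]
```

Request:
apply_moves(
  rows=[
    [[-0.01, 0, 0.3], [0, 0, 0], 0],
    [[-0.01, 0, 0.55], [0, 0, 0], 0],
    [[-0.01, 0, 0.7], [0, 0, 0], 0],
    [[-0.01, 0, 0.76], [0, 0, 0], 0],
    [[-0.01, 0, 0.79], [0, 0, 0], 0],
    [[-0.01, 0, 0.79], [0, 0, 0], 0],
    [[-0.01, 0, 0.79], [0, 0, 0], 0],
  ],
)

```text
time: 43.65
ee_pos: [0.505, 0.1177, 0.1258]
tcp_rot: [-179.9, 0.0, -90.0]
wrist_force: [-4.3, -0.7, 7.3]
opening: 0.0222
grasp_force: 60.0
```

Request:
apply_moves(
  rows=[
    [[0, 0, 0.01], [0, 0, 0], 0],
    [[0, 0, 0.01], [0, 0, 0], 0],
    [[0, 0, 0.01], [0, 0, 0], 0.5],
    [[0, 0, 0.01], [0, 0, 0], 0.5],
    [[0, 0, 0.01], [0, 0, 0], 0.5],
    [[0, 0, 0.01], [0, 0, 0], 0.5],
    [[0, 0, 0.01], [0, 0, 0], 0.5],
    [[0, 0, -0.3], [0, 0, 0], 0.5],
    [[0, 0, -0.8], [0, 0, 0], 0.5],
    [[0, 0, -0.8], [0, 0, 0], 0.5],
  ],
)

```text
time: 44.65
ee_pos: [0.5063, 0.118, 0.2102]
tcp_rot: [-179.5, 0.1, -90.0]
wrist_force: [1.5, 0.2, 0.3]
opening: 0.0425
grasp_force: 0.0
```

Request:
apply_moves(
  rows=[
    [[0, 0, -0.4], [0, 0, 0], 0.6],
    [[0, 0, -0.8], [0, 0, 0], 0.6],
    [[0, 0, -0.8], [0, 0, 0], 0.6],
  ],
)

```text
time: 44.95
ee_pos: [0.5056, 0.1178, 0.2893]
tcp_rot: [-179.6, 0.1, -90.0]
wrist_force: [-0.3, 0.0, 0.1]
opening: 0.0515
grasp_force: 0.0
```

Request:
apply_moves(
  rows=[
    [[0.94, 0.11, 0], [0, 0, 0], 0.6],
    [[0.94, 0.11, 0], [0, 0, 0], 0.6],
    [[0.94, 0.11, 0], [0, 0, 0], 0.6],
  ],
)

```text
time: 45.25
ee_pos: [0.493, 0.02, 0.2837]
tcp_rot: [-180.0, -0.1, -90.2]
wrist_force: [-0.0, 0.2, 0.3]
opening: 0.0514
grasp_force: 0.0
```

Request:
apply_moves(
  rows=[
    [[0.94, 0.11, 0], [0, 0, 0], 0.6],
    [[0.94, 0.11, 0], [0, 0, 0], 0.6],
    [[0.94, 0.11, 0], [0, 0, 0], 0.6],
  ],
)

```text
time: 45.55
ee_pos: [0.482, -0.0739, 0.2835]
tcp_rot: [180.0, -0.1, -90.2]
wrist_force: [-0.7, 0.5, 0.9]
opening: 0.0515
grasp_force: 0.0
```

Request:
apply_moves(
  rows=[
    [[0.94, 0.11, 0], [0, 0, 0], 0.6],
    [[0.94, 0.11, 0], [0, 0, 0], 0.6],
    [[0.94, 0.11, 0], [0, 0, 0], 0.6],
  ],
)

```text
time: 45.85
ee_pos: [0.4712, -0.1675, 0.2832]
tcp_rot: [180.0, -0.0, -90.2]
wrist_force: [0.3, 0.2, -0.2]
opening: 0.0513
grasp_force: 0.0
```

Request:
apply_moves(
  rows=[
    [[0.94, 0.11, 0], [0, 0, 0], 0.6],
    [[0.94, 0.11, 0], [0, 0, 0], 0.6],
    [[0.94, 0.11, 0], [0, 0, 0], 0.6],
  ],
)

```text
time: 46.15
ee_pos: [0.4604, -0.2613, 0.2829]
tcp_rot: [180.0, -0.0, -90.2]
wrist_force: [0.6, 0.6, -0.5]
opening: 0.0515
grasp_force: 0.0
```

Request:
apply_moves(
  rows=[
    [[0.93, 0.11, 0], [0, 0, 0], 0.6],
    [[0.93, 0.11, 0], [0, 0, 0], 0.6],
    [[0.93, 0.11, 0], [0, 0, 0], 0.6],
    [[0.93, 0.11, 0], [0, 0, 0], 0.6],
    [[0.93, 0.11, 0], [0, 0, 0], 0.6],
  ],
)

```text
time: 46.65
ee_pos: [0.4502, -0.3501, 0.2838]
tcp_rot: [180.0, 0.0, -89.9]
wrist_force: [0.5, -0.6, -0.1]
opening: 0.0512
grasp_force: 0.0
```

```bash
python3 knobs.py
```

```text
46.65 [ 0.4502 -0.3501  0.2838] [180.    0.  -89.9] grip 0.0512 0.0 wf [ 0.5 -0.6 -0.1]
top ['yellow'] [0.6195 0.0048] size [0.022 0.022] hue 23.0 px [321. 225.]
top ['orange'] [0.5468 0.3753] size [0.022 0.023] hue 14.0 px [183. 254.]
top ['green'] [0.5054 0.1188] size [0.022 0.022] hue 74.0 px [279. 268.]
top ['blue'] [ 0.4508 -0.3501] size [0.021 0.024] hue 107.0 px [455. 286.]
side ['yellow'] [0.619  0.0022] size [0.024 0.026] hue 21.0 px [335. 254.]
side ['blue'] [ 0.4493 -0.3516] size [0.022 0.027] hue 110.0 px [271. 396.]
```

Request:
apply_moves(
  rows=[
    [[0, 0, 0.4], [0, 0, 0], 0.6],
    [[0, 0, 0.8], [0, 0, 0], 0.6],
    [[0, 0, 0.8], [0, 0, 0], 0.6],
  ],
)

```text
time: 47.05
ee_pos: [0.4482, -0.3491, 0.1988]
tcp_rot: [179.6, 0.3, -89.9]
wrist_force: [-0.2, -0.6, 0.2]
opening: 0.0509
grasp_force: 0.0
```

Request:
apply_moves(
  rows=[
    [[0, 0, 0.3], [0, 0, 0], 0.6],
    [[0, 0, 0.6], [0, 0, 0], 0.6],
    [[0, 0, 0.81], [0, 0, 0], 0.6],
    [[0, 0, 0.81], [0, 0, 0], 0.6],
    [[0, 0, 0.81], [0, 0, 0], 0],
    [[0, 0, 0.81], [0, 0, 0], 0],
    [[0, 0, 0.81], [0, 0, 0], 0],
    [[0, 0, 0.81], [0, 0, 0], 0],
    [[0, 0, 0.81], [0, 0, 0], 0],
    [[0, 0, 0.81], [0, 0, 0], 0],
    [[0, 0, 0.81], [0, 0, 0], 0],
  ],
  force=60,
)

```text
time: 48.15
ee_pos: [0.4502, -0.352, 0.1255]
tcp_rot: [-179.8, -0.1, -90.0]
wrist_force: [-1.6, 0.9, 6.7]
opening: 0.022
grasp_force: 58.4
```

Request:
apply_moves(
  rows=[
    [[0, 0, -0.2], [0, 0, 0], 0],
    [[0, 0, -0.4], [0, 0, 0], 0],
    [[0, 0, -0.6], [0, 0, 0], 0],
    [[0, 0, -0.8], [0, 0, 0], 0],
  ],
)

```text
time: 48.55
ee_pos: [0.4497, -0.3515, 0.2047]
tcp_rot: [-180.0, -0.0, -90.0]
wrist_force: [0.7, -0.6, -2.9]
opening: 0.0224
grasp_force: 59.1
```

Request:
apply_moves(
  rows=[
    [[0, 0, -0.2], [0, 0, 0], 0],
    [[0, 0, -0.4], [0, 0, 0], 0],
    [[0, 0, -0.6], [0, 0, 0], 0],
    [[0, 0, -0.8], [0, 0, 0], 0],
    [[0, 0, -0.8], [0, 0, 0], 0],
  ],
)

```text
time: 49.05
ee_pos: [0.4501, -0.3519, 0.2866]
tcp_rot: [-179.8, -0.2, -90.0]
wrist_force: [-0.1, -0.1, -3.2]
opening: 0.0225
grasp_force: 59.2
```

Request:
apply_moves(
  rows=[
    [[-0.3, -0.06, 0], [0, 0, 0], 0],
    [[-0.6, -0.12, 0], [0, 0, 0], 0],
    [[-0.8, -0.18, 0], [0, 0, 0], 0],
  ],
)

```text
time: 49.35
ee_pos: [0.4675, -0.27, 0.2823]
tcp_rot: [180.0, 0.0, -90.0]
wrist_force: [-0.2, -0.1, -1.4]
opening: 0.0221
grasp_force: 59.2
```

Request:
apply_moves(
  rows=[
    [[-0.3, -0.06, 0], [0, 0, 0], 0],
    [[-0.6, -0.12, 0], [0, 0, 0], 0],
    [[-0.8, -0.18, 0], [0, 0, 0], 0],
  ],
)

```text
time: 49.65
ee_pos: [0.4855, -0.1897, 0.2823]
tcp_rot: [180.0, 0.0, -89.9]
wrist_force: [-0.5, -0.1, -2.1]
opening: 0.022
grasp_force: 59.2
```

Request:
apply_moves(
  rows=[
    [[-0.3, -0.06, 0], [0, 0, 0], 0],
    [[-0.6, -0.12, 0], [0, 0, 0], 0],
    [[-0.78, -0.18, 0], [0, 0, 0], 0],
    [[-0.78, -0.18, 0], [0, 0, 0], 0],
    [[-0.78, -0.18, 0], [0, 0, 0], 0],
  ],
)

```text
time: 50.15
ee_pos: [0.5034, -0.1133, 0.2824]
tcp_rot: [180.0, -0.0, -89.9]
wrist_force: [0.1, 0.3, -2.6]
opening: 0.022
grasp_force: 59.2
```

Request:
apply_moves(
  rows=[
    [[0, 0, 0.3], [0, 0, 0], 0],
    [[0, 0, 0.6], [0, 0, 0], 0],
    [[0, 0, 0.8], [0, 0, 0], 0],
    [[0, 0, 0.8], [0, 0, 0], 0],
    [[0, 0, 0.8], [0, 0, 0], 0],
  ],
)

```text
time: 50.65
ee_pos: [0.5033, -0.1141, 0.2033]
tcp_rot: [180.0, -0.0, -90.0]
wrist_force: [-0.2, -0.4, -1.5]
opening: 0.0222
grasp_force: 59.2
```

```bash
python3 knobs.py
```

```text
50.65 [ 0.5033 -0.1141  0.2033] [180.  -0. -90.] grip 0.0222 59.2 wf [-0.2 -0.4 -1.5]
top ['yellow'] [0.6196 0.0048] size [0.022 0.022] hue 23.0 px [321. 225.]
top ['orange'] [0.5468 0.3749] size [0.022 0.022] hue 14.0 px [183. 254.]
top ['green'] [0.5056 0.1189] size [0.022 0.022] hue 75.0 px [279. 268.]
side ['yellow'] [0.6188 0.0036] size [0.022 0.026] hue 21.0 px [335. 254.]
```

Lower, release, rise, and back off toward -y.

Request:
apply_moves(
  rows=[
    [[0, 0, 0.3], [0, 0, 0], 0],
    [[0, 0, 0.55], [0, 0, 0], 0],
    [[0, 0, 0.7], [0, 0, 0], 0],
    [[0, 0, 0.76], [0, 0, 0], 0],
    [[0, 0, 0.79], [0, 0, 0], 0],
    [[0, 0, 0.79], [0, 0, 0], 0],
    [[0, 0, 0.79], [0, 0, 0], 0],
  ],
)

```text
time: 51.45
ee_pos: [0.5041, -0.1136, 0.1256]
tcp_rot: [-179.9, -0.0, -90.0]
wrist_force: [-2.9, -0.2, 5.1]
opening: 0.0222
grasp_force: 60.2
```

Request:
apply_moves(
  rows=[
    [[0, 0, 0.01], [0, 0, 0], 0],
    [[0, 0, 0.01], [0, 0, 0], 0],
    [[0, 0, 0.01], [0, 0, 0], 0.5],
    [[0, 0, 0.01], [0, 0, 0], 0.5],
    [[0, 0, 0.01], [0, 0, 0], 0.5],
    [[0, 0, 0.01], [0, 0, 0], 0.5],
    [[0, 0, 0.01], [0, 0, 0], 0.5],
    [[0, 0, -0.3], [0, 0, 0], 0.5],
    [[0, 0, -0.8], [0, 0, 0], 0.5],
    [[0, 0, -0.8], [0, 0, 0], 0.5],
  ],
)

```text
time: 52.45
ee_pos: [0.5054, -0.1139, 0.2102]
tcp_rot: [-179.5, -0.1, -90.0]
wrist_force: [1.3, -0.8, -0.2]
opening: 0.0428
grasp_force: 0.0
```

Request:
apply_moves(
  rows=[
    [[0, 0, -0.4], [0, 0, 0], 0.6],
    [[0, 0, -0.8], [0, 0, 0], 0.6],
    [[0, 0, -0.8], [0, 0, 0], 0.6],
  ],
)

```text
time: 52.75
ee_pos: [0.5047, -0.1137, 0.2893]
tcp_rot: [-179.6, -0.1, -90.0]
wrist_force: [-0.5, 0.5, 0.4]
opening: 0.0512
grasp_force: 0.0
```

Request:
apply_moves(
  rows=[
    [[0.9, 0.5, 0], [0, 0, 0], 0.6],
    [[0.9, 0.5, 0], [0, 0, 0], 0.6],
    [[0.9, 0.5, 0], [0, 0, 0], 0.6],
  ],
)

```text
time: 53.05
ee_pos: [0.4515, -0.2068, 0.2836]
tcp_rot: [180.0, -0.1, -90.2]
wrist_force: [0.2, 0.7, -0.2]
opening: 0.0512
grasp_force: 0.0
```

Request:
apply_moves(
  rows=[
    [[0.9, 0.5, 0], [0, 0, 0], 0.6],
    [[0.9, 0.5, 0], [0, 0, 0], 0.6],
    [[0.9, 0.5, 0], [0, 0, 0], 0.6],
  ],
)

```text
time: 53.35
ee_pos: [0.4015, -0.2968, 0.2833]
tcp_rot: [180.0, -0.0, -90.2]
wrist_force: [0.1, 0.7, -0.6]
opening: 0.0512
grasp_force: 0.0
```

Request:
apply_moves(
  rows=[
    [[0.9, 0.5, 0], [0, 0, 0], 0.6],
    [[0.9, 0.5, 0], [0, 0, 0], 0.6],
    [[0.9, 0.5, 0], [0, 0, 0], 0.6],
    [[0.9, 0.5, 0], [0, 0, 0], 0.6],
    [[0.9, 0.5, 0], [0, 0, 0], 0.6],
    [[0.9, 0.5, 0], [0, 0, 0], 0.6],
    [[0.9, 0.5, 0], [0, 0, 0], 0.6],
  ],
)

```text
time: 54.05
ee_pos: [0.3543, -0.3825, 0.284]
tcp_rot: [-180.0, -0.0, -89.9]
wrist_force: [0.5, 0.9, -0.0]
opening: 0.0517
grasp_force: 0.0
```

```bash
python3 knobs.py; python3 -c "
import numpy as np,cv2
cv2.imwrite('pics/end.png',np.load('pics/last_side.npz')['p'][...,::-1])"
```

```text
54.05 [ 0.3543 -0.3825  0.284 ] [-180.    -0.   -89.9] grip 0.0517 0.0 wf [ 0.5  0.9 -0. ]
top ['yellow'] [0.6193 0.0048] size [0.023 0.022] hue 23.0 px [321. 225.]
top ['orange'] [0.5466 0.3753] size [0.022 0.023] hue 14.0 px [183. 254.]
top ['blue'] [ 0.5048 -0.1125] size [0.022 0.024] hue 107.0 px [365. 267.]
top ['green'] [0.5054 0.1185] size [0.022 0.022] hue 75.0 px [280. 268.]
side ['orange'] [0.5464 0.3722] size [0.021 0.027] hue 10.0 px [284. 173.]
side ['green'] [0.5038 0.1159] size [0.023 0.024] hue 71.0 px [277. 229.]
side ['yellow'] [0.619  0.0026] size [0.022 0.028] hue 21.0 px [335. 254.]
side ['blue'] [ 0.5035 -0.1134] size [0.023 0.026] hue 110.0 px [288. 295.]
```

View pics/end.png

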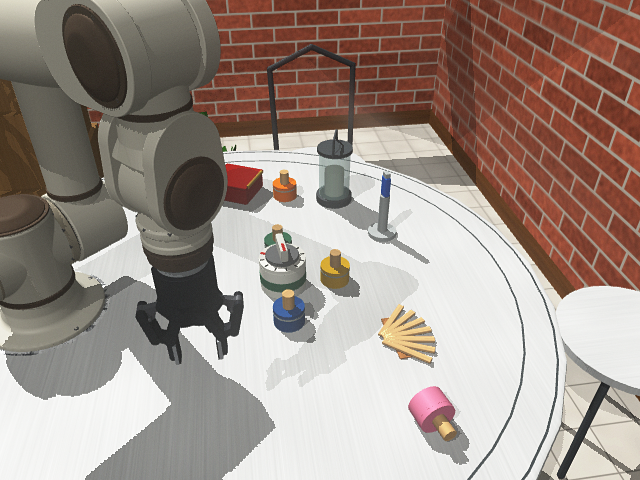

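The picture shows all four tins upright in place: green (277,229), blue (288,295), yellow (335,254), orange (284,173). The dial mark still points at the fourth tick, and the lamp, dish, stand and trivet haven't moved. Handing in.

```bash
python3 -c "
from workcell import bot;print(bot.job_done())"
```

```text
the job is handed in; nothing more can be done
None
```

The job is handed in (no verdict came back): the dial went to its stop and back four clicks, and all four tins stand upright within about 3 mm of their places by the last camera check, with the lamp, dish, trivet and lighter stand never touched.

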